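# Set up the drilling jig and tidy the bench into its drawer

## Task

Set the drilling jig up for work: pull the drawer of the wooden drawer unit all the way out to its stop, take out the aluminium drilling template and hang it over both pins of the jig so that it sits flat, right down on the shoulders of the pins. Put whichever of the sanding block, the tape measure and the plywood offcut are lying on the bench into the drawer and push the drawer fully shut. Leave the cement jar and the hole saw where they stand.

Things in the scene. Friction and masses are not known exactly. Their poses are not given: they have to be found in the camera images.
- chest_drawer0 (a joint): slide of the only drawer, m: 0 fully shut, 0.142 fully out at its stop. Light friction (about 1 N); stays where it is left; may start a little open. The wooden unit (210 deep, 320 wide, 110 mm high) is fixed on the bench; the drawer opens towards the robot, along minus x of drawer_floor.
- chest_drawer0_handle (a point): middle of the drawer's straight steel bar handle: round, 11 mm thick, 120 mm long, level and parallel to the drawer front, 35 mm out from its face and 38 mm below the unit's top (two thin stems hold it near its ends). x points into the unit, y along the bar, z up.
- drawer_floor (a point): centre of the drawer's inner floor (moves with it), 22 mm above the bench. Inside it is 165 mm along x, 278 mm along y; walls 66 mm high over the floor (sides 6 mm thick, front 15 mm thick and 75 mm high); the unit's roof is 76 mm over the floor. x points into the unit (away from the handle), y to the left along the front, z up.
- jig_bed (a point): fixed drilling jig (plywood base 130 x 210 x 18 mm, a blank between two dark fences in its middle): point midway between its two pins, 42 mm above the bench at the pin shoulders, where the template's underside rests. Steel pins at y = +75 and -75 mm from here, 14 mm thick, rising 30 mm above this point, the top 12 mm tapering to a blunt point. z up.
- template_bar (a point): centre of the drilling template's handle bar. It starts flat in the drawer: aluminium plate 90 (x) x 190 (y) x 8 mm, 0.3 kg, a 17 mm hole at y = +75 and at -75 mm (x = 0), four brass bushes. The black bar (14 wide in x, 84 long in y, 14 mm thick) has its centre 40 mm above the plate's underside, 25 mm free under it between two stems. z up; either way round is right.
- sander_mid (a point): sanding block, wood on a red-brown sole, its centre half-way up: 64 mm wide (x) at the sole, 60 tapering to 50 mm at 30 mm up, 110 mm long (y), 36 mm high (z). May be absent.
- measure_mid (a point): yellow and black tape measure, standing on edge, the centre of its case half-way up: 37 mm thick (x), 70 mm long (y; the hook sticks out 12 mm more at minus y), 66 mm high (z). May be absent.
- offcut_mid (a point): plywood offcut, a block 66 mm wide (x), 100 mm long (y), 32 mm high (z); its centre half-way up. May be absent.
- cement_jar: bystander: white jar with orange lid and a red brush handle standing up from it, 68 mm across, 130 mm high; origin at the centre of its underside. Leave it alone.
- hole_saw: bystander: red hole saw standing on its teeth, 39 mm across, 64 mm high; origin at the centre of its underside. Leave it alone.
Mind the look-alikes: they are no part of the job. Leave any purple look-alike of the part that bears offcut_mid alone.

How it is judged:
On the way, in this order (a step that is already met when the one before it is completed fails the run):
1. the drawer has been pulled out to its stop (value of joint chest_drawer0 above 0.136 m), for 0.2 s.
2. the template is down on both pins of the jig (horizontal distance between template_bar and jig_bed below 0.006 m and z of template_bar in the frame of jig_bed between 0.034 and 0.045 m and angle between the y axis of template_bar and the y axis of jig_bed, either way round below 0.08 rad and angle between template_bar's own z axis and vertical below 0.06 rad), for 0.2 s.
At the end, for the whole second after the job is handed in: The template sits flat on the shoulders of both pins (centre within 6 mm of the jig's, not more than 5 mm high, level to 0.06 rad); every one of the sanding block, tape measure and offcut that is present lies inside the drawer; the drawer is shut to within 6 mm (all of step 2 and x of sander_mid in the frame of drawer_floor between -0.08 and 0.08 m and y of sander_mid in the frame of drawer_floor between -0.135 and 0.135 m and z of sander_mid in the frame of drawer_floor between 0.005 and 0.06 m and x of measure_mid in the frame of drawer_floor between -0.08 and 0.08 m and y of measure_mid in the frame of drawer_floor between -0.135 and 0.135 m and z of measure_mid in the frame of drawer_floor between 0.005 and 0.06 m and x of offcut_mid in the frame of drawer_floor between -0.08 and 0.08 m and y of offcut_mid in the frame of drawer_floor between -0.135 and 0.135 m and z of offcut_mid in the frame of drawer_floor between 0.005 and 0.06 m and value of joint chest_drawer0 below 0.006 m); the robot touches nothing.
It fails at once if the cement jar or the hole saw is pushed away or knocked over (distance of any of cement_jar, hole_saw from where it was at the start of the episode above 0.03 m or angle between any of cement_jar, hole_saw's own z axis and vertical above 0.5 rad).
Of sander, measure, offcut only 2 to 3 are there at a start; the rules pass over those that are not, and their reading is None.
At some moment in a run one of sander, offcut may be knocked a few centimetres aside while the robot is not near it.
Once in a run the grip may slacken for a moment while it holds something.
It also fails if it takes over 208 s, if anything falls off the work surface, if the arm or the gripper's body presses on something with over 40 N, if the wrist force passes 120 N, or if a joint passes its speed limit or range.

## Robot

A 7-joint arm with a two-finger parallel gripper is mounted at the origin on a cart in front of the work surface, level with it; the furniture and walls round the work are solid. World frame = base frame: x ahead of the robot, y to its left, z up, the work surface at z = 0. Lengths are in m, angles in rad, forces in N, time in s.
With the tool pointing down it reaches from about 0.4 to 0.85 m from the base axis. Payload 10.4 kg.
Tool frame: the origin (TCP) lies between the finger pads; the fingertips stand 14 mm ahead of it and the grasp point (between the pads) lies 5 mm behind it; z points along the fingers, y is the direction in which the jaws open and shut (so a half turn about z gives the same grasp; the last joint's range is limited). The gripper opens to 87 mm and grips with 3 to 60 N. Pads are 19 mm wide; open, the fingers measure 117 mm over their backs; the gripper's body (75 mm by 190 mm) begins 51 mm behind the grasp point.
Start: joints at [1.129, 0.332, -0.065, 1.46, 0.022, 1.35, -0.088], TCP at [0.254, -0.571, 0.237] pointing down, gripper open.
Joint ranges: [-2.6, 2.6], [-0.5, 2.12], [-1.47, 1.34], [0.16, 2.42], [-1.27, 4.41], [0.06, 2.06], [-2.6, 2.6]. Speed limits (rad/s): [2.22, 2.22, 2.79, 2.79, 3.14, 3.14, 3.14].

## Interface

Orientations are given as a unit quaternion [x, y, z, w].
In Python, from bench import readout, camera, calibration, order gives the robot as it stands.
- The arm moves only by the tool apply_moves, never from a script. Its argument "deltas" is a list of rows, each an object with "translation": the shift along the world's x, y, z in m, a list of three; "turn": the turn, a rotation vector about the world's x, y, z in rad, a list of three; "hand": the finger opening in m, from 0 to 0.087. A call has 1 to 5 rows; each row shifts and turns the pose as measured when the row begins; what a row does not reach is not made up. A row lasts 1/10 s, in which the tool goes at most 50 mm and 8.59 degrees, less where a joint would pass 70% of its speed; a pose out of reach is approached as far as the arm can. A call with a gripper value outside its range is refused whole. The fingers move at their own pace and stop on an object; "newtons" is the grip in N (left out, the last holds). Time passes only in rows, so rows that do not move let the fingers close. It gives the time, the measured TCP pose, the force and the opening at its end, in the units of the state.
- readout.read_state(): the state, without advancing time (a new reading comes with each control period).
- camera(name): name is "scene" or "top" or "wrist"; returns the picture (400x640x3 uint8, red, green, blue); there is no depth.
- calibration(name): a dict with "fx", "fy", "cx", "cy" (pixels), "extrinsics" (4x4, takes a point from world to camera coordinates). Camera axes: x right, y down, z forward; pixel columns grow to the right and rows downward; lengths in m; the calibration is good to about 2 mm. A picture is of the moment at which its call begins: read the wrist's pose just before it. calibration takes no time and is no camera call; for the wrist camera it gives the pose at the moment of the call.
- order.close_job(): hands the job in, once; it reports no verdict.
The state is a dict: "time": time; "joint_positions": joint angles; "joint_vel": joint speeds; "joint_torque": joint torques, N m; "ee_pos": TCP position; "eef_rot": TCP orientation; "ft_force": force on the tool from outside, world axes, zero at the start; "torque": the same for the moment, N m; "width": finger opening in m.
Only numpy, scipy, OpenCV 4.12 (cv2) and the standard library are available. Lean on these libraries where they do the work, as an engineer would, in place of code of your own. Each camera call takes 0.05 s, during which the arm holds its last target. There are 200 camera calls.

## Working session

There is one attempt and no reset: what is moved stays moved. The work goes in short steps, Python scripts to look and compute and a tool call to move; the robot and the scene stay as the last step left them, time stands still between calls to the robot, and variables do not carry over. Pictures are saved under pics/ and viewed, about 12 in all and at most 16, crops included, and the job is handed in when it is done.

Besides the shell and the picture viewer there is one more tool, called after ">>>" as name(argument=value, ...) on one line, values as JSON. apply_moves: Moves the arm, as the interface text tells. Its arguments: {"type":"object","properties":{"deltas":{"type":"array","items":{"type":"object","properties":{"translation":{"type":"array","items":{"type":"number"}},"turn":{"type":"array","items":{"type":"number"}},"hand":{"type":"number"}}}},"newtons":{"type":"number"}},"required":["deltas"]}

```bash
mkdir -p pics; ls
cat > h.py <<'E'
import numpy as np, cv2
from bench import readout, camera, calibration, order
def snap(n,f,crop=None,s=1):
    c=calibration(n); im=camera(n)[:,:,::-1].copy()
    np.savez('pics/'+f+'.npz',im=im,**{k:np.array(v) for k,v in c.items()})
    show(f,f,crop,s); return c
def show(src,f,crop=None,s=1):
    im=np.load('pics/'+src+'.npz')['im']
    if crop: x0,y0,x1,y1=crop; im=im[y0:y1,x0:x1]
    cv2.imwrite('pics/'+f+'.png',cv2.resize(im,None,fx=s,fy=s,interpolation=cv2.INTER_CUBIC))
def w(src,u,v,z):
    c=np.load('pics/'+src+'.npz'); E=c['extrinsics']; R,t=E[:3,:3],E[:3,3]
    d=R.T@np.array([(u-c['cx'])/c['fx'],(v-c['cy'])/c['fy'],1]); o=-R.T@t
    return (o+d*(z-o[2])/d[2]).round(4)
def px(src,p):
    c=np.load('pics/'+src+'.npz'); q=c['extrinsics']@np.r_[p,1]
    return (c['fx']*q[0]/q[2]+c['cx']).round(1),(c['fy']*q[1]/q[2]+c['cy']).round(1)
def st():
    s=readout.read_state(); print({k:np.round(s[k],4).tolist() for k in ('time','ee_pos','eef_rot','ft_force','width','joint_positions')})
E
python3 - <<'E'
from h import *
st()
for n in('scene','top'):
    c=snap(n,n+'0',None,1.25); print(np.round(c['extrinsics'],3).tolist(),c['fx'])
E
```

```text
pics
{'time': 0.0, 'ee_pos': [0.254, -0.5706, 0.2357], 'eef_rot': [0.9782, 0.2079, -0.0002, -0.0007], 'ft_force': [-0.0161, 0.298, -0.1913], 'width': 0.0868, 'joint_positions': [1.1294, 0.3329, -0.0647, 1.461, 0.0216, 1.3499, -0.0885]}
[[-0.552, -0.834, -0.012, 0.302], [-0.556, 0.379, -0.74, 0.367], [0.622, -0.402, -0.672, 0.776], [0.0, 0.0, 0.0, 1.0]] 433.64687917381883
[[0.029, -1.0, 0.007, -0.023], [-0.985, -0.03, -0.169, 0.535], [0.169, -0.002, -0.986, 1.389], [0.0, 0.0, 0.0, 1.0]] 511.92664528269927
```

View pics/top0.png

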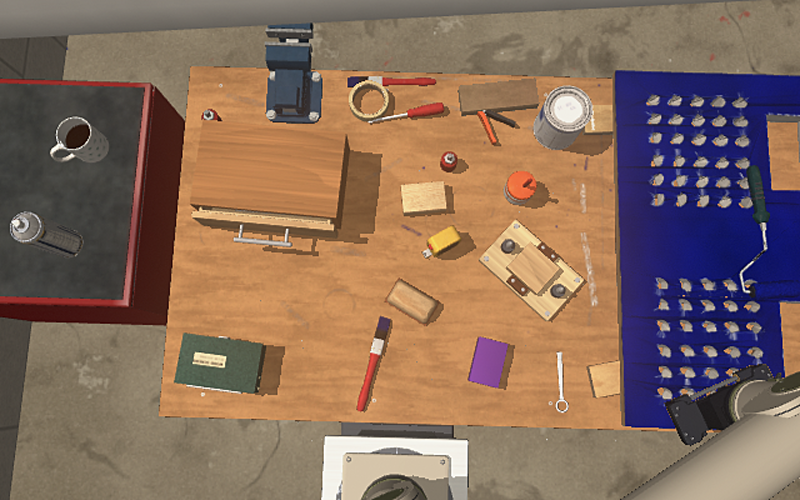

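View pics/scene0.png

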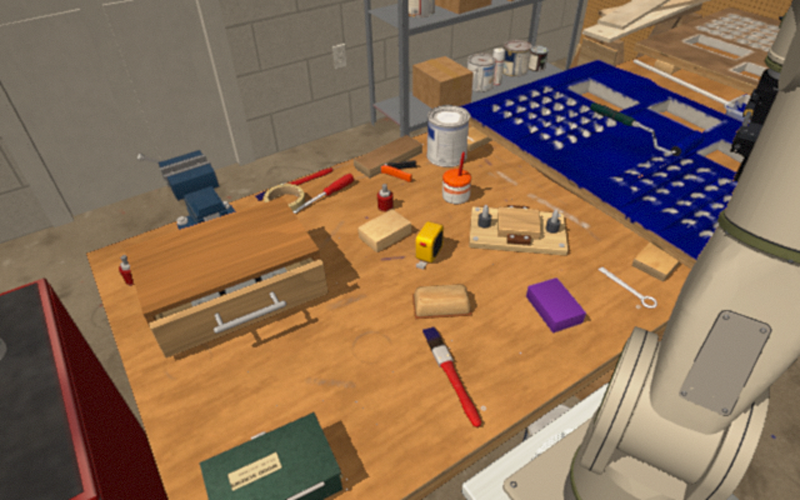

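Run:
```python
from h import *
show('top0','top0c',(140,95,480,265),2.35)
```

```text
(no output)
```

View pics/top0c.png

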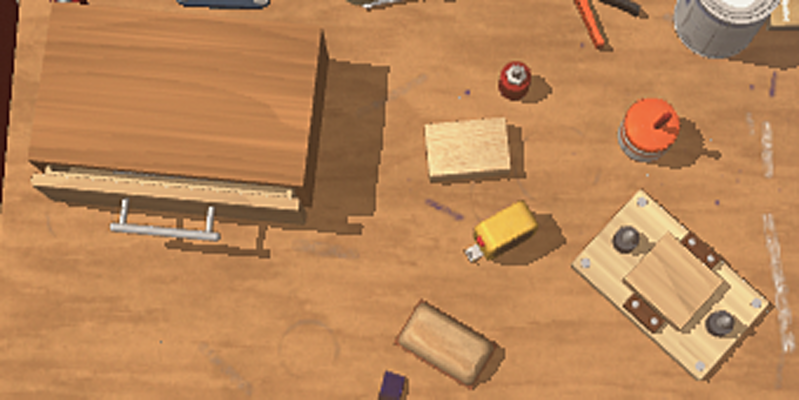

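Run:
```python
from h import *
f=lambda pts,z:np.array([w('top0',140+x/2.35,95+y/2.35,z) for x,y in pts])
def p(n,pts,z):
    a=f(pts,z); print(n,a[:,:2].tolist(),'mean',a.mean(0).round(4)[:2])
p('handle',[(112,228),(218,237)],.072)
p('unittop',[(50,0),(30,161),(305,187),(322,30)],.11)
p('drawerfront',[(32,180),(298,205)],.097)
p('jig',[(640,190),(573,265),(703,380),(773,302)],.018)
p('offcut',[(425,123),(508,118),(510,172),(428,179)],.032)
p('meas',[(523,202),(537,222),(487,256),(475,238)],.066)
p('sander',[(425,303),(497,347),(470,380),(398,340)],.030)
p('saw',[(515,75)],.06)
p('jar',[(650,125)],.12)
```

```text
handle [[0.5692, 0.3666], [0.5623, 0.2416]] mean [0.5658 0.3041]
unittop [[0.8336, 0.4497], [0.6374, 0.4566], [0.6165, 0.1384], [0.8067, 0.1273]] mean [0.7236 0.293 ]
drawerfront [[0.6181, 0.4567], [0.598, 0.1469]] mean [0.608  0.3018]
jig [[0.6476, -0.2639], [0.5513, -0.1823], [0.4161, -0.3394], [0.5132, -0.4253]] mean [ 0.532  -0.3027]
offcut [[0.7205, 0.0031], [0.7301, -0.0988], [0.6618, -0.1025], [0.6499, -0.0027]] mean [ 0.6906 -0.0502]
meas [[0.6168, -0.1162], [0.5931, -0.1332], [0.5504, -0.0749], [0.5716, -0.0603]] mean [ 0.583  -0.0962]
sander [[0.4974, -0.0036], [0.4471, -0.091], [0.4068, -0.0597], [0.4519, 0.0273]] mean [ 0.4508 -0.0318]
saw [[0.7759, -0.1045]] mean [ 0.7759 -0.1045]
jar [[0.7, -0.2571]] mean [ 0.7    -0.2571]
```

>>> apply_moves(deltas=[{"translation": [0.016,0.046,0],"turn": [0,0,0.07],"hand": 0.03},{"translation": [0.016,0.046,0],"turn": [0,0,0.07],"hand": 0.03},{"translation": [0.016,0.046,0],"turn": [0,0,0.07],"hand": 0.03},{"translation": [0.016,0.046,0],"turn": [0,0,0.07],"hand": 0.03},{"translation": [0.016,0.046,0],"turn": [0,0,0.07],"hand": 0.03}])

```text
time: 0.6
ee_pos: [0.3301, -0.3379, 0.2316]
eef_rot: [0.927, 0.376, -0.003, -0.002]
ft_force: [1.1, 0.2, -0.4]
width: 0.0551
```

>>> apply_moves(deltas=[{"translation": [0.016,0.046,0],"turn": [0,0,0.07],"hand": 0.03},{"translation": [0.016,0.046,0],"turn": [0,0,0.07],"hand": 0.03},{"translation": [0.016,0.046,0],"turn": [0,0,0.07],"hand": 0.03},{"translation": [0.016,0.046,0],"turn": [0,0,0.07],"hand": 0.03},{"translation": [0.016,0.046,0],"turn": [0,0,0.07],"hand": 0.03}])

```text
time: 1.1
ee_pos: [0.4092, -0.1009, 0.2309]
eef_rot: [0.844, 0.537, -0.004, -0.001]
ft_force: [1.5, -0.8, 0.1]
width: 0.0306
```

>>> apply_moves(deltas=[{"translation": [0.0174,0.045,0],"turn": [0,0,0.042],"hand": 0.03},{"translation": [0.0174,0.045,0],"turn": [0,0,0.042],"hand": 0.03},{"translation": [0.0174,0.045,0],"turn": [0,0,0.042],"hand": 0.03},{"translation": [0.0174,0.045,0],"turn": [0,0,0.042],"hand": 0.03},{"translation": [0.0174,0.045,0],"turn": [0,0,0.042],"hand": 0.03}])

```text
time: 1.6
ee_pos: [0.4967, 0.1332, 0.2312]
eef_rot: [0.78, 0.626, -0.004, 0.001]
ft_force: [2.1, -0.9, 0.5]
width: 0.0301
```

>>> apply_moves(deltas=[{"translation": [0.0174,0.045,0],"turn": [0,0,0.042],"hand": 0.03},{"translation": [0.0174,0.045,0],"turn": [0,0,0.042],"hand": 0.03},{"translation": [0.0174,0.045,0],"turn": [0,0,0.042],"hand": 0.03},{"translation": [0.015,0.04,0],"turn": [0,0,0.04],"hand": 0.03},{"translation": [0,0,0],"turn": [0,0,0],"hand": 0.03}])

```text
time: 2.1
ee_pos: [0.5645, 0.3208, 0.2275]
eef_rot: [0.722, 0.692, -0.005, -0.001]
ft_force: [-0.7, 0.3, -0.5]
width: 0.0301
```

Run:
```python
from h import *
st(); c=snap('wrist','w1',None,1.25); st()
E=np.array(c['extrinsics']); print((-E[:3,:3].T@E[:3,3]).round(3), E[:3,:3].round(2).tolist())
```

```text
{'time': 2.1, 'ee_pos': [0.5645, 0.3208, 0.2275], 'eef_rot': [0.7217, 0.6922, -0.0046, -0.0011], 'ft_force': [-0.6575, 0.2646, -0.5419], 'width': 0.0301, 'joint_positions': [-0.0029, 0.5287, -0.8453, 1.3587, 0.3884, 1.4339, -0.8761]}
{'time': 2.15, 'ee_pos': [0.5647, 0.3184, 0.2278], 'eef_rot': [0.7226, 0.6912, -0.005, -0.0005], 'ft_force': [0.5409, -0.9871, -0.9237], 'width': 0.0301, 'joint_positions': [0.0002, 0.5261, -0.8441, 1.3611, 0.3875, 1.4338, -0.8756]}
[0.569 0.394 0.377] [[1.0, -0.04, -0.01], [-0.04, -0.96, 0.27], [-0.02, -0.27, -0.96]]
```

View pics/w1.png

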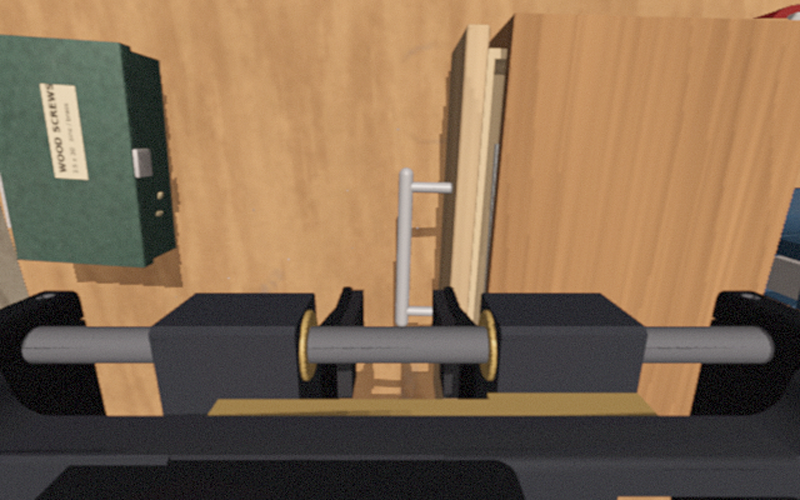

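Run:
```python
from h import *
f=lambda x,y,z:w('w1',x/1.25,y/1.25,z)
print('bar',f(405,172,.072),f(402,325,.072))
print('stems',f(445,187,.072),f(425,311,.072))
print('unit top', f(514,14,.11),f(497,200,.11)); print('front outer top',f(470,28,.097),f(459,160,.097),f(448,290,.097))
```

```text
bar [0.5716 0.37   0.072 ] [0.5645 0.2432 0.072 ]
stems [0.6018 0.3575 0.072 ] [0.5842 0.2552 0.072 ]
unit top [0.6399 0.4635 0.11  ] [0.6326 0.3519 0.11  ]
front outer top [0.6158 0.4602 0.097 ] [0.6089 0.3786 0.097 ] [0.6006 0.2831 0.097 ]
```

>>> apply_moves(deltas=[{"translation": [0.003,-0.011,-0.02],"turn": [0,0,-0.015],"hand": 0.028},{"translation": [0,0,-0.04],"turn": [0,0,0],"hand": 0.028},{"translation": [0,0,-0.035],"turn": [0,0,0],"hand": 0.028},{"translation": [0,0,0],"turn": [0,0,0],"hand": 0.028}])

```text
time: 2.55
ee_pos: [0.5683, 0.303, 0.1304]
eef_rot: [0.729, 0.684, -0.005, 0.001]
ft_force: [-0.0, -1.5, 0.5]
width: 0.0283
```

>>> apply_moves(deltas=[{"translation": [0,0.002,-0.02],"hand": 0.028},{"translation": [0,0.001,-0.02],"hand": 0.028},{"translation": [0,0,-0.018],"hand": 0.028},{"translation": [0,0,0],"hand": 0.028}])

```text
invalid input
```

>>> apply_moves(deltas=[{"translation": [0,0,0],"hand": 0.0},{"translation": [0,0,0],"hand": 0.0},{"translation": [0,0,0],"hand": 0.0},{"translation": [0,0,0],"hand": 0.0}], newtons=30)

```text
invalid input
```

>>> apply_moves(deltas=[{"translation": [0,0.002,-0.02],"turn": [0,0,0],"hand": 0.028},{"translation": [0,0.001,-0.02],"turn": [0,0,0],"hand": 0.028},{"translation": [0,0,-0.018],"turn": [0,0,0],"hand": 0.028},{"translation": [0,0,0],"turn": [0,0,0],"hand": 0.028}])

```text
time: 2.95
ee_pos: [0.571, 0.3027, 0.0766]
eef_rot: [0.731, 0.682, -0.003, 0.002]
ft_force: [-0.7, -1.3, 0.3]
width: 0.0279
```

>>> apply_moves(deltas=[{"translation": [0,0,0],"turn": [0,0,0],"hand": 0.0},{"translation": [0,0,0],"turn": [0,0,0],"hand": 0.0},{"translation": [0,0,0],"turn": [0,0,0],"hand": 0.0},{"translation": [0,0,0],"turn": [0,0,0],"hand": 0.0}], newtons=30)

```text
time: 3.35
ee_pos: [0.5721, 0.3029, 0.0802]
eef_rot: [0.732, 0.681, -0.002, 0.003]
ft_force: [0.7, 1.2, -8.9]
width: 0.0098
```

>>> apply_moves(deltas=[{"translation": [0,0,0],"turn": [0,0,0],"hand": 0.028},{"translation": [0,0,-0.004],"turn": [0,0,0],"hand": 0.028},{"translation": [0,0,-0.01],"turn": [0,0,0],"hand": 0.028},{"translation": [0,0,-0.004],"turn": [0,0,0],"hand": 0.028},{"translation": [0,0,0],"turn": [0,0,0],"hand": 0.028}])

```text
time: 3.85
ee_pos: [0.5728, 0.3033, 0.0618]
eef_rot: [0.732, 0.681, -0.001, 0.003]
ft_force: [-0.9, 0.2, -0.1]
width: 0.0273
```

>>> apply_moves(deltas=[{"translation": [0,0,0.002],"turn": [0,0,0],"hand": 0.0},{"translation": [0,0,0],"turn": [0,0,0],"hand": 0.0},{"translation": [0,0,0],"turn": [0,0,0],"hand": 0.0},{"translation": [-0.015,0.001,0],"turn": [0,0,0],"hand": 0.0},{"translation": [-0.015,0.001,0],"turn": [0,0,0],"hand": 0.0}], newtons=30)

```text
time: 4.35
ee_pos: [0.5443, 0.3054, 0.064]
eef_rot: [0.733, 0.681, 0.0, 0.003]
ft_force: [0.4, 0.3, -1.6]
width: 0.0098
```

>>> apply_moves(deltas=[{"translation": [-0.02,0.0012,0],"turn": [0,0,0],"hand": 0.0},{"translation": [-0.02,0.0012,0],"turn": [0,0,0],"hand": 0.0},{"translation": [-0.02,0.0012,0],"turn": [0,0,0],"hand": 0.0},{"translation": [-0.02,0.0012,0],"turn": [0,0,0],"hand": 0.0}])

```text
time: 4.75
ee_pos: [0.4633, 0.3108, 0.064]
eef_rot: [0.733, 0.68, 0.002, 0.003]
ft_force: [1.1, 3.4, -2.9]
width: 0.0097
```

>>> apply_moves(deltas=[{"translation": [-0.008,0.0005,0],"turn": [0,0,0],"hand": 0.0},{"translation": [-0.008,0.0005,0],"turn": [0,0,0],"hand": 0.0},{"translation": [-0.008,0.0005,0],"turn": [0,0,0],"hand": 0.0},{"translation": [-0.008,0.0005,0],"turn": [0,0,0],"hand": 0.0},{"translation": [-0.008,0.0005,0],"turn": [0,0,0],"hand": 0.0}])

```text
time: 5.25
ee_pos: [0.4367, 0.3124, 0.0647]
eef_rot: [0.735, 0.678, 0.015, 0.008]
ft_force: [46.7, 14.2, -50.1]
width: 0.0096
```

>>> apply_moves(deltas=[{"translation": [0.004,0,0],"turn": [0,0,0],"hand": 0.0},{"translation": [0,0,0],"turn": [0,0,0],"hand": 0.028},{"translation": [0,0,0],"turn": [0,0,0],"hand": 0.028},{"translation": [0,0,0.02],"turn": [0,0,0],"hand": 0.028},{"translation": [0,0,0.04],"turn": [0,0,0],"hand": 0.028}])

```text
time: 5.75
ee_pos: [0.4399, 0.3101, 0.1219]
eef_rot: [0.736, 0.677, 0.012, 0.007]
ft_force: [1.2, 0.3, 0.8]
width: 0.0264
```

>>> apply_moves(deltas=[{"translation": [0,0,0.05],"turn": [0,0,0],"hand": 0.05},{"translation": [0,0,0.05],"turn": [0,0,0],"hand": 0.05},{"translation": [0.03,-0.03,0.04],"turn": [0,0,0],"hand": 0.05},{"translation": [0.03,-0.035,0],"turn": [0,0,0],"hand": 0.05},{"translation": [0,0,0],"turn": [0,0,0],"hand": 0.05}])

```text
time: 6.25
ee_pos: [0.4945, 0.2507, 0.268]
eef_rot: [0.734, 0.679, 0.014, 0.008]
ft_force: [-0.1, -0.0, 0.4]
width: 0.0494
```

Run:
```python
from h import *
st(); c=snap('wrist','w2',None,1.25)
```

```text
{'time': 6.25, 'ee_pos': [0.4945, 0.2507, 0.268], 'eef_rot': [0.7339, 0.6791, 0.0145, 0.0085], 'ft_force': [-0.1332, -0.0352, 0.3894], 'width': 0.0494, 'joint_positions': [0.2344, 0.2462, -0.9207, 1.5936, 0.2142, 1.3708, -0.7861]}
```

View pics/w2.png

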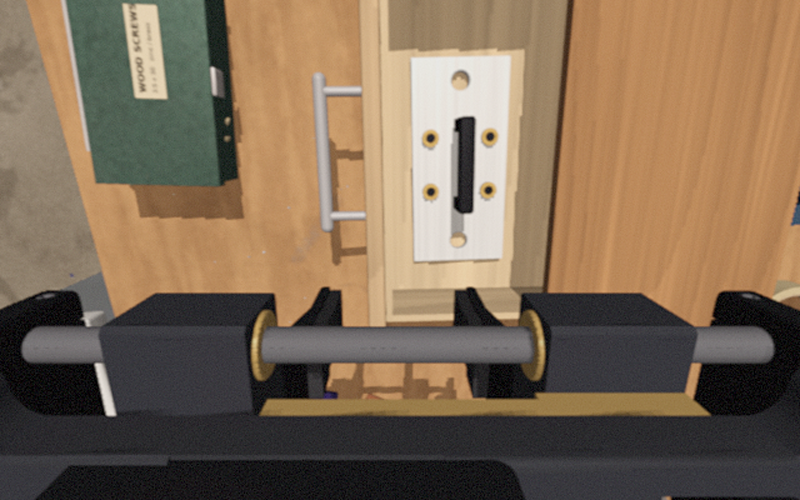

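Run:
```python
from h import *
f=lambda x,y,z:w('w2',x/1.25,y/1.25,z)
print('bar',f(465.5,118,.069),f(465,211,.069))
print('holes',f(459.5,80,.030),f(457.5,241,.030))
print('plate',[f(*p,.030) for p in((412,57),(511,55),(504,261),(415,263))])
print('handle',f(320,76,.072),f(327,228,.072))
print('inner front top',f(385,30,.097),f(387,290,.097))
```

```text
bar [0.5661 0.3391 0.069 ] [0.563 0.26  0.069]
holes [0.5696 0.3746 0.03  ] [0.5619 0.2231 0.03  ]
plate [array([0.5275, 0.397 , 0.03  ]), array([0.6173, 0.3923, 0.03  ]), array([0.6092, 0.1977, 0.03  ]), array([0.5174, 0.2036, 0.03  ])]
handle [0.4489 0.3801 0.072 ] [0.4393 0.2555 0.072 ]
inner front top [0.5034 0.4035 0.097 ] [0.4879 0.2019 0.097 ]
```

>>> apply_moves(deltas=[{"translation": [0.025,0.017,-0.02],"turn": [-0.002,0.011,0.009],"hand": 0.05},{"translation": [0.025,0.017,-0.03],"turn": [-0.002,0.011,0.009],"hand": 0.05},{"translation": [0.02,0.014,-0.04],"turn": [-0.002,0.011,0.009],"hand": 0.05},{"translation": [0,0,-0.03],"turn": [0,0,0],"hand": 0.05},{"translation": [0,0,0],"turn": [0,0,0],"hand": 0.05}])

```text
time: 6.8
ee_pos: [0.5612, 0.3074, 0.1458]
eef_rot: [0.722, 0.691, 0.001, -0.001]
ft_force: [0.5, -0.9, 1.0]
width: 0.05
```

Run:
```python
from h import *
st()
```

```text
{'time': 6.8, 'ee_pos': [0.5612, 0.3074, 0.1458], 'eef_rot': [0.7224, 0.6915, 0.001, -0.0011], 'ft_force': [0.4703, -0.9402, 1.0002], 'width': 0.05, 'joint_positions': [0.0375, 0.5658, -0.8429, 1.497, 0.4298, 1.2707, -0.8984]}
```

>>> apply_moves(deltas=[{"translation": [0.004,-0.008,-0.02],"turn": [0,0,0],"hand": 0.04},{"translation": [0,0,-0.03],"turn": [0,0,0],"hand": 0.04},{"translation": [0,0,-0.02],"turn": [0,0,0],"hand": 0.04},{"translation": [0,0,-0.01],"turn": [0,0,0],"hand": 0.04},{"translation": [0,0,0],"turn": [0,0,0],"hand": 0.04}])

```text
time: 7.3
ee_pos: [0.5633, 0.3037, 0.0711]
eef_rot: [0.721, 0.693, 0.003, -0.001]
ft_force: [-1.4, -0.4, 0.2]
width: 0.0402
```

>>> apply_moves(deltas=[{"translation": [0.001,-0.003,-0.008],"turn": [0,0,0],"hand": 0.04},{"translation": [0.001,-0.002,-0.005],"turn": [0,0,0],"hand": 0.04},{"translation": [0,0,0],"turn": [0,0,0],"hand": 0.0},{"translation": [0,0,0],"turn": [0,0,0],"hand": 0.0},{"translation": [0,0,0],"turn": [0,0,0],"hand": 0.0}], newtons=40)

```text
time: 7.8
ee_pos: [0.5672, 0.2997, 0.0623]
eef_rot: [0.721, 0.693, 0.006, -0.0]
ft_force: [-0.3, 0.4, -0.6]
width: 0.0235
```

>>> apply_moves(deltas=[{"translation": [0,0,-0.003],"turn": [0,0,0],"hand": 0.0},{"translation": [0,0,0],"turn": [0,0,0],"hand": 0.0},{"translation": [0,0,0],"turn": [0,0,0],"hand": 0.0}], newtons=40)

```text
time: 8.1
ee_pos: [0.5672, 0.3, 0.0594]
eef_rot: [0.721, 0.693, 0.006, -0.0]
ft_force: [0.5, 0.6, -0.3]
width: 0.0138
```

>>> apply_moves(deltas=[{"translation": [0,0,0.02],"turn": [0,0,0],"hand": 0.0},{"translation": [0,0,0.03],"turn": [0,0,0],"hand": 0.0},{"translation": [0,0,0.04],"turn": [0,0,0],"hand": 0.0},{"translation": [0,0,0.05],"turn": [0,0,0],"hand": 0.0},{"translation": [0,0,0.05],"turn": [0,0,0],"hand": 0.0}])

```text
time: 8.6
ee_pos: [0.5617, 0.2957, 0.2448]
eef_rot: [0.721, 0.693, -0.003, -0.003]
ft_force: [1.5, -0.8, -2.1]
width: 0.0136
```

Run:
```python
from h import *
a=np.load('pics/top0.npz')['im'][170:260,375:475]; b=np.load('pics/scene0.npz')['im'][155:210,370:460]
a=cv2.resize(a,None,fx=6,fy=6,interpolation=cv2.INTER_CUBIC)[:540]
cv2.imwrite('pics/a.png',a)
b=cv2.resize(b,None,fx=8,fy=8,interpolation=cv2.INTER_CUBIC); cv2.imwrite('pics/b.png',b)
```

```text
(no output)
```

View pics/a.png

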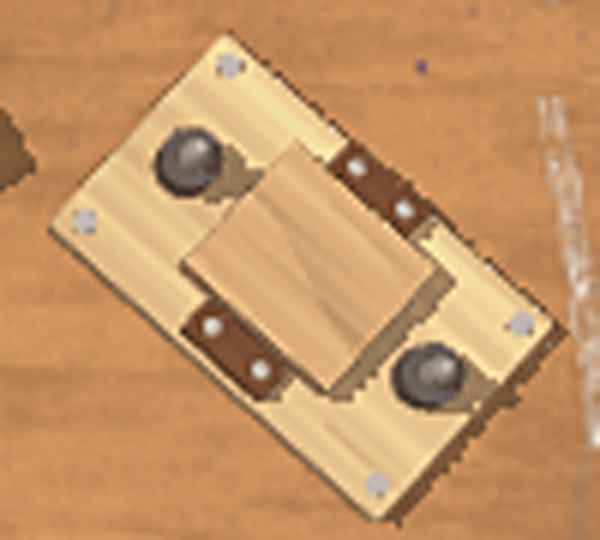

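View pics/b.png

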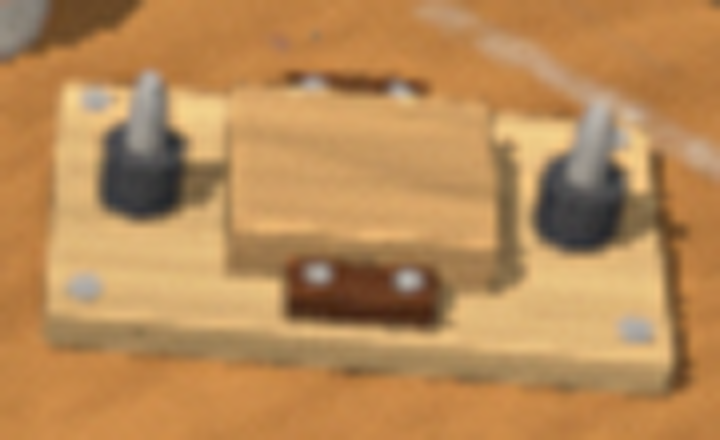

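Run:
```python
from h import *
T=lambda x,y,z:w('top0',(x+.5)/6-.5+375,(y+.5)/6-.5+170,z)[:2]
S=lambda x,y,z:w('scene0',(x+.5)/8-.5+370,(y+.5)/8-.5+155,z)[:2]
def pr(n,a):
    a=np.array(a); d=a[0]-a[-1]; print(n,a.mean(0).round(4),'d',np.linalg.norm(d).round(4),'a',np.arctan2(-d[0],d[1]).round(3),a.tolist())
pr('T tips',[T(203,149,.071),T(442,363,.071)])
pr('T coll',[T(191,158,.042),T(431,374,.042)])
sc=[(229,66),(84,221),(377,486),(521,324)]
pr('T screws',[T(*p,.019) for p in sc])
t=[T(*p,.019) for p in sc]; print('long dirs',np.arctan2(-(t[0]-t[3])[0],(t[0]-t[3])[1]),np.arctan2(-(t[1]-t[2])[0],(t[1]-t[2])[1]))
pr('S tips',[S(151,75,.071),S(601,103,.071)])
pr('S coll',[S(147,141,.042),S(587,183,.042)])
pr('S screws',[S(*p,.019) for p in [(95,99),(84,287),(635,329),(620,137)]])
```

```text
T tips [ 0.5334 -0.2981] d 0.1456 a -0.723 [[0.5815, -0.2435], [0.4852, -0.3527]]
T coll [ 0.5334 -0.2988] d 0.1495 a -0.724 [[0.583, -0.2428], [0.4839, -0.3548]]
T screws [ 0.5336 -0.2997] d 0.1841 a -0.719 [[0.6334, -0.2649], [0.5555, -0.1957], [0.4331, -0.3345], [0.5122, -0.4035]]
long dirs -0.7185234392388306 -0.722693339489946
S tips [ 0.5359 -0.3006] d 0.1512 a -0.703 [[0.5848, -0.243], [0.487, -0.3583]]
S coll [ 0.533  -0.2987] d 0.15 a -0.755 [[0.5844, -0.2441], [0.4816, -0.3533]]
S screws [ 0.5344 -0.2999] d 0.1872 a -0.72 [[0.6352, -0.2648], [0.5559, -0.1951], [0.4347, -0.3342], [0.5118, -0.4056]]
```

>>> apply_moves(deltas=[{"translation": [-0.002,-0.03,0],"turn": [0,0,-0.05],"hand": 0.0},{"translation": [-0.002,-0.045,0],"turn": [0,0,-0.05],"hand": 0.0},{"translation": [-0.002,-0.045,0],"turn": [0,0,-0.05],"hand": 0.0},{"translation": [-0.002,-0.045,0],"turn": [0,0,-0.05],"hand": 0.0},{"translation": [-0.002,-0.045,0],"turn": [0,0,-0.05],"hand": 0.0}])

```text
time: 9.1
ee_pos: [0.5493, 0.0899, 0.2525]
eef_rot: [0.8, 0.6, 0.004, -0.003]
ft_force: [0.3, 0.5, -3.7]
width: 0.0133
```

>>> apply_moves(deltas=[{"translation": [-0.002,-0.045,0],"turn": [0,0,-0.05],"hand": 0.0},{"translation": [-0.002,-0.045,0],"turn": [0,0,-0.05],"hand": 0.0},{"translation": [-0.002,-0.045,0],"turn": [0,0,-0.05],"hand": 0.0},{"translation": [-0.002,-0.045,0],"turn": [0,0,-0.05],"hand": 0.0},{"translation": [-0.002,-0.045,0],"turn": [0,0,-0.05],"hand": 0.0}])

```text
time: 9.6
ee_pos: [0.5357, -0.1443, 0.2516]
eef_rot: [0.871, 0.492, 0.003, -0.003]
ft_force: [0.7, -0.1, -3.2]
width: 0.0136
```

>>> apply_moves(deltas=[{"translation": [-0.001,-0.045,0],"turn": [0,0,-0.05],"hand": 0.0},{"translation": [-0.001,-0.045,-0.01],"turn": [0,0,-0.05],"hand": 0.0},{"translation": [0,-0.04,-0.02],"turn": [0,0,-0.05],"hand": 0.0},{"translation": [0,-0.014,-0.02],"turn": [0,0,-0.02],"hand": 0.0},{"translation": [0,0,0],"turn": [0,0,0],"hand": 0.0}])

```text
time: 10.1
ee_pos: [0.5288, -0.3025, 0.1981]
eef_rot: [0.913, 0.407, 0.001, -0.002]
ft_force: [-0.3, -0.1, -3.3]
width: 0.0138
```

Run:
```python
from h import *
c=snap('wrist','w3',None,1.25); snap('scene','s3');st()
```

```text
{'time': 10.2, 'ee_pos': [0.5307, -0.3001, 0.2013], 'eef_rot': [0.9125, 0.4092, 0.0028, -0.0005], 'ft_force': [-0.0992, 0.4557, -3.4135], 'width': 0.0134, 'joint_positions': [0.8767, 0.3702, -0.5506, 1.5311, 0.1932, 1.2929, -0.4239]}
```

View pics/w3.png

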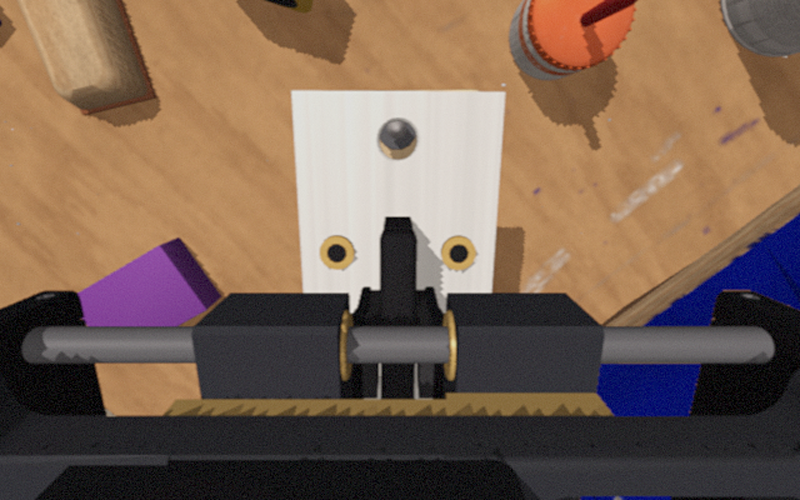

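Run:
```python
from h import *
from scipy.spatial.transform import Rotation as R
f=lambda x,y,z:w('w3',(x+.5)/1.25-.5,(y+.5)/1.25-.5,z)
p=np.array([.5288,-.3025,.1985]);r=R.from_quat([.913,.407,.001,-.002])
z=p[2]-.0294
for n,q in dict(hole=(397,138.5),e1=(292,91),e2=(505,92),b1=(337.5,252),b2=(459,252),barend=(398,218)).items():
    P=f(*q,z if n!='barend' else z+.039); print(n,P,r.inv().apply(P-p).round(4))
print('pin tip',f(398,133,.071), f(397,138,.042))
print('phi',2*np.arctan2(.407,.913)-np.pi/2)
```

```text
hole [ 0.578  -0.2471  0.1691] [ 0.074  -0.0004  0.0297]
e1 [ 0.5579 -0.203   0.1691] [ 0.0934 -0.0448  0.0299]
e2 [ 0.6246 -0.2635  0.1691] [0.0929 0.0453 0.0296]
b1 [ 0.523  -0.2666  0.1691] [ 0.0227 -0.0282  0.0296]
b2 [ 0.5654 -0.3046  0.1691] [0.0228 0.0287 0.0294]
barend [ 0.5597 -0.2682  0.2081] [ 0.0462  0.     -0.0094]
pin tip [ 0.5814 -0.2438  0.071 ] [ 0.5789 -0.2454  0.042 ]
phi -0.7321130316948367
```

>>> apply_moves(deltas=[{"translation": [0.003,0.0015,-0.02],"turn": [0,0,0.008],"hand": 0.0},{"translation": [0,0,-0.03],"turn": [0,0,0],"hand": 0.0},{"translation": [0,0,-0.02],"turn": [0,0,0],"hand": 0.0},{"translation": [0,0,0],"turn": [0,0,0],"hand": 0.0},{"translation": [0,0,0],"turn": [0,0,0],"hand": 0.0}])

```text
time: 10.7
ee_pos: [0.5399, -0.2896, 0.1382]
eef_rot: [0.908, 0.42, 0.007, 0.003]
ft_force: [-0.3, 1.1, -2.1]
width: 0.0133
```

Run:
```python
from h import *
st()
```

```text
{'time': 10.7, 'ee_pos': [0.5399, -0.2896, 0.1382], 'eef_rot': [0.9077, 0.4197, 0.0071, 0.0026], 'ft_force': [-0.294, 1.0786, -2.1185], 'width': 0.0133, 'joint_positions': [0.8554, 0.4228, -0.549, 1.6039, 0.228, 1.1667, -0.4461]}
```

>>> apply_moves(deltas=[{"translation": [-0.003,-0.005,0],"turn": [0,0.008,-0.008],"hand": 0.0},{"translation": [-0.002,-0.003,0],"turn": [0,0.007,-0.005],"hand": 0.0},{"translation": [0,0,0],"turn": [0,0,0],"hand": 0.0}])

```text
time: 11.0
ee_pos: [0.5367, -0.2976, 0.1428]
eef_rot: [0.91, 0.414, 0.001, 0.001]
ft_force: [0.8, 0.1, -3.6]
width: 0.0138
```

>>> apply_moves(deltas=[{"translation": [0,0,0],"turn": [0,0,0],"hand": 0.0},{"translation": [0,0,0],"turn": [0,0,0],"hand": 0.0}])

```text
time: 11.2
ee_pos: [0.5371, -0.2981, 0.1438]
eef_rot: [0.91, 0.414, 0.002, 0.002]
ft_force: [0.6, -0.6, -3.6]
width: 0.0136
```

>>> apply_moves(deltas=[{"translation": [-0.003,-0.0005,-0.01],"turn": [0,0,0],"hand": 0.0},{"translation": [0,0,-0.008],"turn": [0,0,0],"hand": 0.0},{"translation": [0,0,-0.005],"turn": [0,0,0],"hand": 0.0},{"translation": [0,0,-0.002],"turn": [0,0,0],"hand": 0.0},{"translation": [0,0,0],"turn": [0,0,0],"hand": 0.0}])

```text
time: 11.7
ee_pos: [0.533, -0.2984, 0.1156]
eef_rot: [0.91, 0.414, 0.001, 0.001]
ft_force: [-0.8, -0.3, -1.8]
width: 0.0136
```

Run:
```python
from h import *
st(); snap('wrist','w4',(200,40,440,220),3.2); st()
```

```text
{'time': 11.7, 'ee_pos': [0.533, -0.2984, 0.1156], 'eef_rot': [0.9103, 0.4139, 0.0013, 0.0013], 'ft_force': [-0.7849, -0.2835, -1.7945], 'width': 0.0136, 'joint_positions': [0.8575, 0.4458, -0.5351, 1.6225, 0.2448, 1.137, -0.4547]}
{'time': 11.75, 'ee_pos': [0.5331, -0.2984, 0.1157], 'eef_rot': [0.9103, 0.4139, 0.0013, 0.0014], 'ft_force': [0.8506, -0.0309, -3.0255], 'width': 0.0137, 'joint_positions': [0.8575, 0.4457, -0.5352, 1.6223, 0.2447, 1.1371, -0.4546]}
```

View pics/w4.png

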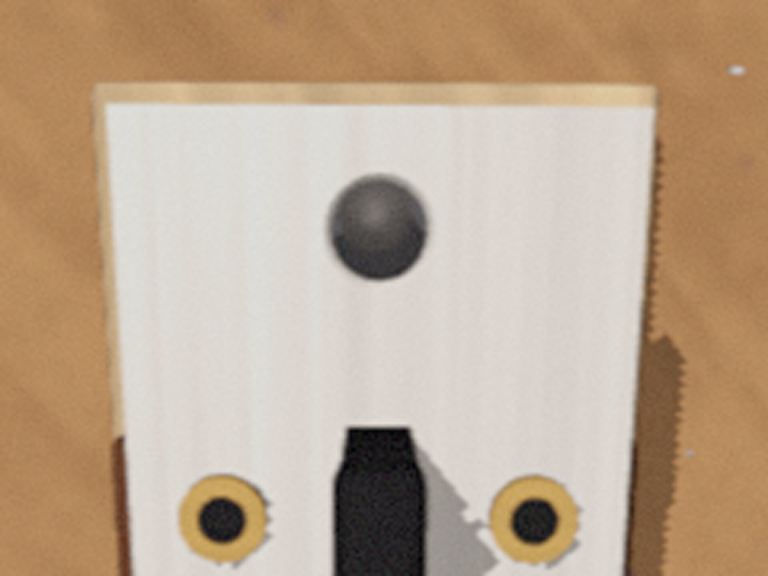

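Run:
```python
from h import *
from scipy.spatial.transform import Rotation as R
f=lambda x,y,z:w('w4',(x+.5)/3.2-.5+200,(y+.5)/3.2-.5+40,z)
p=np.array([.533,-.2984,.1156]);r=R.from_quat([.9103,.4139,.0013,.0013])
z=p[2]-.0294
for n,q,zz in [('hole',(378,228),z),('e1',(106,103),z),('e2',(655,104),z),('tip',(376,207),.071),('jigc1',(97,84),.018),('jigc2',(657,87),.018)]:
    P=f(*q,zz); print(n,P,r.inv().apply(P-p).round(4))
def pc(P):
    u,v=px('w4',P); return ((u+.5-200)*3.2-.5).round(0),((v+.5-40)*3.2-.5).round(0)
print(pc([.5815,-.2437,.071]),pc([.5825,-.2432,.071]),2*np.arctan2(.4139,.9103)-np.pi/2)
```

```text
hole [ 0.5815 -0.2427  0.0862] [ 0.0738 -0.0002  0.0295]
e1 [ 0.5608 -0.1983  0.0862] [ 0.0937 -0.045   0.0294]
e2 [ 0.629  -0.2579  0.0862] [0.0936 0.0456 0.0297]
tip [ 0.5838 -0.2396  0.071 ] [ 0.0776 -0.0005  0.0447]
jigc1 [ 0.5548 -0.1768  0.018 ] [ 0.1058 -0.0638  0.0975]
jigc2 [ 0.6502 -0.2608  0.018 ] [0.1053 0.0633 0.098 ]
(np.float64(381.0), np.float64(233.0)) (np.float64(384.0), np.float64(227.0)) -0.717309606175975
```

>>> apply_moves(deltas=[{"translation": [0.001,0.001,-0.003],"turn": [0,0,0],"hand": 0.0},{"translation": [0,0,-0.004],"turn": [0,0,0],"hand": 0.0},{"translation": [0,0,-0.004],"turn": [0,0,0],"hand": 0.0},{"translation": [0,0,-0.004],"turn": [0,0,0],"hand": 0.0}])

```text
time: 12.15
ee_pos: [0.535, -0.2975, 0.1007]
eef_rot: [0.91, 0.414, 0.002, 0.002]
ft_force: [-0.2, -0.8, -2.9]
width: 0.0134
```

>>> apply_moves(deltas=[{"translation": [-0.0005,-0.0005,-0.004],"turn": [0,0,0],"hand": 0.0},{"translation": [0,0,-0.004],"turn": [0,0,0],"hand": 0.0},{"translation": [0,0,-0.004],"turn": [0,0,0],"hand": 0.0}])

```text
time: 12.45
ee_pos: [0.5346, -0.2972, 0.0876]
eef_rot: [0.91, 0.414, 0.002, 0.002]
ft_force: [-0.4, 1.2, -2.2]
width: 0.0135
```

>>> apply_moves(deltas=[{"translation": [0,0,-0.003],"turn": [0,0,0],"hand": 0.0},{"translation": [0,0,-0.003],"turn": [0,0,0],"hand": 0.0},{"translation": [0,0,-0.002],"turn": [0,0,0],"hand": 0.0},{"translation": [0,0,-0.001],"turn": [0,0,0],"hand": 0.0}])

```text
time: 12.85
ee_pos: [0.5346, -0.2975, 0.0793]
eef_rot: [0.91, 0.414, 0.002, 0.002]
ft_force: [-7.3, 4.0, 12.5]
width: 0.0134
```

>>> apply_moves(deltas=[{"translation": [0,0,0],"turn": [0,0,0],"hand": 0.04},{"translation": [0,0,0],"turn": [0,0,0],"hand": 0.04},{"translation": [0,0,0],"turn": [0,0,0],"hand": 0.04},{"translation": [0,0,0.02],"turn": [0,0,0],"hand": 0.04},{"translation": [0,0,0.04],"turn": [0,0,0],"hand": 0.04}])

```text
time: 13.35
ee_pos: [0.5324, -0.2975, 0.1365]
eef_rot: [0.91, 0.414, -0.0, -0.0]
ft_force: [-0.5, -0.2, 0.8]
width: 0.0386
```

>>> apply_moves(deltas=[{"translation": [-0.02,0.03,0.05],"turn": [0,0,0],"hand": 0.087},{"translation": [-0.02,0.04,0.03],"turn": [0,0,0.1],"hand": 0.087},{"translation": [-0.02,0.045,0],"turn": [0,0,0.1],"hand": 0.087},{"translation": [-0.02,0.045,0],"turn": [0,0,0.1],"hand": 0.087},{"translation": [0,0.03,0],"turn": [0,0,0.1],"hand": 0.087}])

```text
time: 13.85
ee_pos: [0.4567, -0.115, 0.214]
eef_rot: [0.809, 0.588, 0.002, 0.005]
ft_force: [0.9, 0.2, 0.2]
width: 0.0718
```

Run:
```python
from h import *
st(); snap('top','t5',(130,80,530,330),2);
```

```text
{'time': 13.85, 'ee_pos': [0.4567, -0.115, 0.214], 'eef_rot': [0.8087, 0.5882, 0.0025, 0.0047], 'ft_force': [0.9415, 0.2414, 0.233], 'width': 0.0718, 'joint_positions': [0.8663, 0.0423, -0.7254, 1.8588, 0.033, 1.2413, -0.1821]}
```

View pics/t5.png

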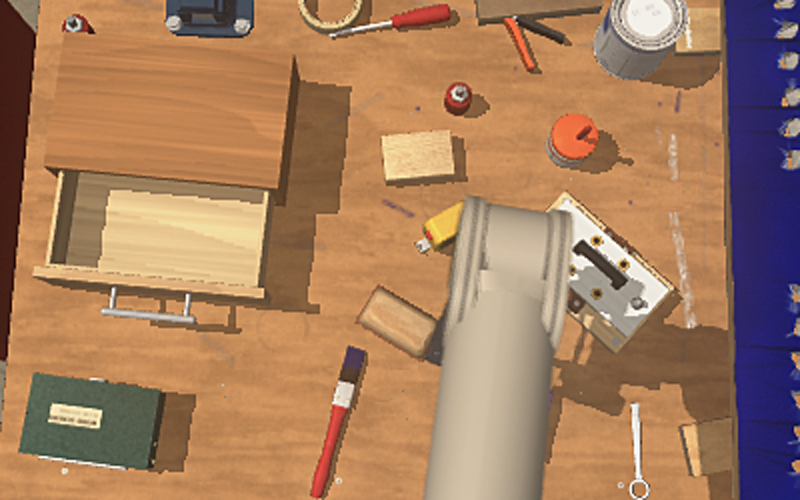

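Run:
```python
from h import *
f=lambda x,y,z:w('t5',(x+.5)/2-.5+130,(y+.5)/2-.5+80,z)[:2]
print('sander',f(380,287,.030),f(360,318,.030),f(416,355,.030), 'prev corners',f(380,287,.03)+0)
print('offcut',np.mean([f(*p,.032) for p in((382,136),(452,130),(455,177),(384,184))],0))
print('unit edge',f(46,168,.11),f(278,189,.11))
print('inner front top edge',f(50,263,.097),f(262,288,.097),'outer',f(34,270,.097),f(264,299,.097))
print('side walls top at z.088',f(62,175,.088),f(55,262,.088),'R',f(270,192,.088),f(264,285,.088))
print('handle',f(103,311,.072),f(194,320,.072))
s=readout.read_state();print(2*np.arctan2(s['eef_rot'][1],s['eef_rot'][0]))
```

```text
sander [ 4.993e-01 -4.000e-04] [0.4546 0.0263] [ 0.4051 -0.0535] prev corners [ 4.993e-01 -4.000e-04]
offcut [ 0.6901  -0.04975]
unit edge [0.6367 0.4565] [0.6173 0.1413]
inner front top edge [0.5088 0.4444] [0.4835 0.1577] outer [0.4986 0.465 ] [0.4687 0.1543]
side walls top at z.088 [0.6331 0.4413] [0.5118 0.4407] R [0.6181 0.1544] [0.4889 0.1563]
handle [0.4488 0.3751] [0.4403 0.2508]
1.2694063467729988
```

>>> apply_moves(deltas=[{"translation": [-0.003,0.035,0],"turn": [0,0,-0.1],"hand": 0.087},{"translation": [-0.002,0.03,-0.02],"turn": [0,0,-0.1],"hand": 0.087},{"translation": [0,0.01,-0.03],"turn": [0,0,-0.02],"hand": 0.087},{"translation": [0,0,-0.03],"turn": [0,0,0],"hand": 0.087},{"translation": [0,0,0],"turn": [0,0,0],"hand": 0.087}])

```text
time: 14.4
ee_pos: [0.4542, -0.0315, 0.1348]
eef_rot: [0.867, 0.498, 0.005, 0.009]
ft_force: [-1.2, 0.2, -0.3]
width: 0.087
```

Run:
```python
from h import *
st(); snap('wrist','w6',None,1.2)
```

```text
{'time': 14.4, 'ee_pos': [0.4542, -0.0315, 0.1348], 'eef_rot': [0.867, 0.4981, 0.0049, 0.0086], 'ft_force': [-1.184, 0.19, -0.304], 'width': 0.087, 'joint_positions': [0.7526, 0.0962, -0.8126, 1.9956, 0.0925, 1.0651, -0.6292]}
```

View pics/w6.png

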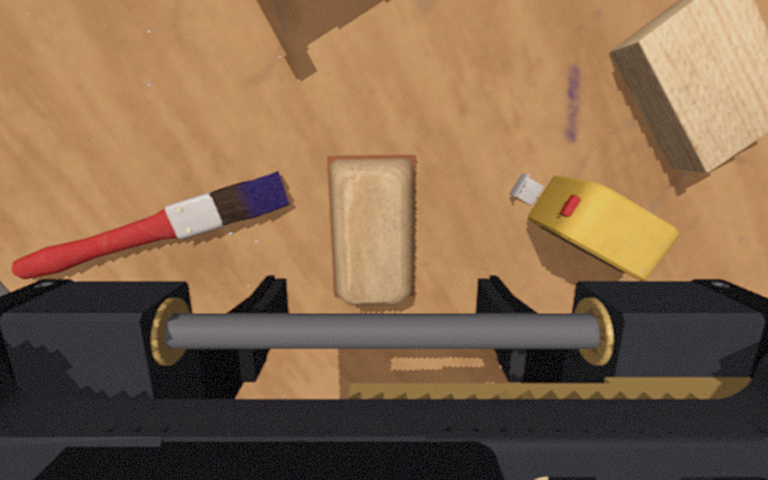

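Run:
```python
from h import *
from scipy.spatial.transform import Rotation as R
f=lambda x,y,z:w('w6',(x+.5)/1.2-.5,(y+.5)/1.2-.5,z)
p=np.array([.4542,-.0315,.1348]);r=R.from_quat([.867,.4981,.0049,.0086])
t=lambda P:r.inv().apply(P-p).round(4)
for q in ((328,157,.003),(414,156,.003),(336,298,.028),(412,298,.028),(340,168,.033),(405,168,.033)):
    P=f(*q);print(q,P,t(P))
print('meas',[f(*q,.066)[:2].tolist() for q in ((553,178),(677,232),(640,277),(530,215))])
print(2*np.arctan2(.4981,.867), r.as_matrix()[:,2])
```

```text
(328, 157, 0.003) [0.4523 0.0367 0.003 ] [ 0.058  -0.0386  0.1311]
(414, 156, 0.003) [0.5064 0.0059 0.003 ] [0.0586 0.0236 0.1323]
(336, 298, 0.028) [ 0.4068 -0.0515  0.028 ] [-0.0411 -0.033   0.1062]
(412, 298, 0.028) [ 0.4544 -0.0798  0.028 ] [-0.0416  0.0224  0.1073]
(340, 168, 0.033) [0.4591 0.0264 0.033 ] [ 0.0525 -0.0269  0.1013]
(405, 168, 0.033) [0.4957 0.005  0.033 ] [0.0524 0.0154 0.1021]
meas [[0.5656, -0.0394], [0.6177, -0.1073], [0.5882, -0.1233], [0.5451, -0.0525]]
1.042931612832887 [ 0.01706579 -0.01003212 -0.99980404]
```

>>> apply_moves(deltas=[{"translation": [-0.002,0.006,-0.02],"turn": [0.01,0.017,0.01],"hand": 0.087},{"translation": [0,0,-0.035],"turn": [0,0,0],"hand": 0.087},{"translation": [0,0,-0.03],"turn": [0,0,0],"hand": 0.087},{"translation": [0,0,-0.01],"turn": [0,0,0],"hand": 0.087},{"translation": [0,0,0],"turn": [0,0,0],"hand": 0.087}])

```text
time: 14.95
ee_pos: [0.4601, -0.0288, 0.0475]
eef_rot: [0.866, 0.5, 0.005, 0.004]
ft_force: [-0.0, 0.3, 0.5]
width: 0.0868
```

>>> apply_moves(deltas=[{"translation": [-0.006,0.003,-0.012],"turn": [0.003,0.01,0.01],"hand": 0.087},{"translation": [-0.001,0,-0.01],"turn": [0,0,0],"hand": 0.087},{"translation": [0,0,-0.005],"turn": [0,0,0],"hand": 0.087},{"translation": [0,0,0],"turn": [0,0,0],"hand": 0.087}])

```text
time: 15.35
ee_pos: [0.4555, -0.0267, 0.0225]
eef_rot: [0.864, 0.504, 0.003, 0.003]
ft_force: [-0.5, -0.3, -0.4]
width: 0.0871
```

>>> apply_moves(deltas=[{"translation": [-0.001,0,-0.002],"turn": [0,0,0],"hand": 0.0},{"translation": [0,0,0],"turn": [0,0,0],"hand": 0.0},{"translation": [0,0,0],"turn": [0,0,0],"hand": 0.0},{"translation": [0,0,0],"turn": [0,0,0],"hand": 0.0}], newtons=40)

```text
time: 15.75
ee_pos: [0.455, -0.0267, 0.0212]
eef_rot: [0.863, 0.504, 0.004, 0.003]
ft_force: [-0.2, 1.1, 0.1]
width: 0.0626
```

>>> apply_moves(deltas=[{"translation": [0,0,0.02],"turn": [0,0,0],"hand": 0.0},{"translation": [0,0,0.04],"turn": [0,0,0],"hand": 0.0},{"translation": [0,0,0.05],"turn": [0,0,0.05],"hand": 0.0},{"translation": [0,0.01,0.05],"turn": [0,0,0.12],"hand": 0.0},{"translation": [0.01,0.03,0.02],"turn": [0,0,0.145],"hand": 0.0}])

```text
time: 16.25
ee_pos: [0.461, 0.0115, 0.2036]
eef_rot: [0.773, 0.635, 0.0, 0.001]
ft_force: [1.4, 0.0, 0.1]
width: 0.0228
```

Run:
```python
from h import *
st(); snap('wrist','w7',None,1.2)
```

```text
{'time': 16.25, 'ee_pos': [0.461, 0.0115, 0.2036], 'eef_rot': [0.7727, 0.6348, 0.0003, 0.0007], 'ft_force': [1.3759, 0.006, 0.0957], 'width': 0.0228, 'joint_positions': [0.7647, 0.048, -0.8954, 1.882, 0.0406, 1.2286, -0.3392]}
```

View pics/w7.png

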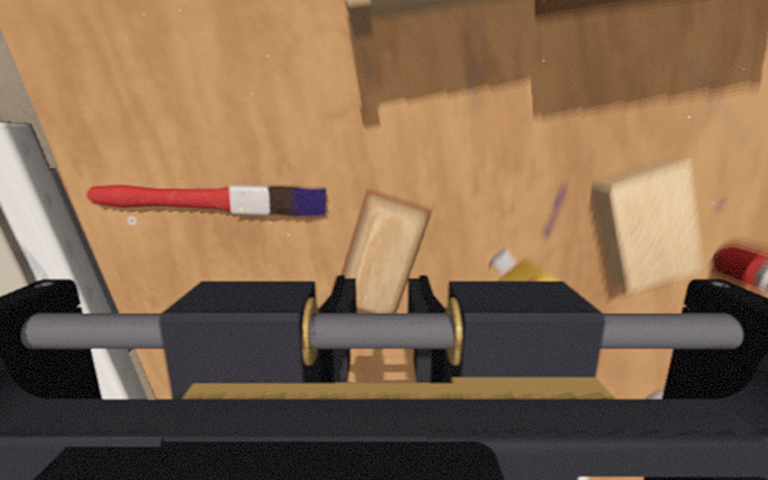

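Run:
```python
from h import *
f=lambda x,y,z:w('w7',(x+.5)/1.2-.5,(y+.5)/1.2-.5,z)[:2]
a,b=f(369,192,.003),f(431,207,.003); d=b-a; an=np.arctan2(d[1],d[0]); print(a,b,np.linalg.norm(d),an)
c=(a+b)/2-.055*np.array([-np.sin(an),np.cos(an)]); print('c',c)
l=f(346,270,.003); d=a-l; print(np.arctan2(-d[0],d[1]))
```

```text
[0.4548 0.0358] [0.5087 0.0109] 0.05937356314050898 -0.43276067521475126
c [ 0.45868418 -0.02657963]
-0.49003115423439864
```

>>> apply_moves(deltas=[{"translation": [-0.002,-0.015,-0.02],"turn": [0,0,-0.12],"hand": 0.087},{"translation": [-0.002,-0.015,-0.04],"turn": [0,0,-0.12],"hand": 0.087},{"translation": [-0.001,-0.007,-0.04],"turn": [0,0,-0.06],"hand": 0.087},{"translation": [0,0,-0.02],"turn": [0,0,0],"hand": 0.087},{"translation": [0,0,0],"turn": [0,0,0],"hand": 0.087}])

```text
time: 16.8
ee_pos: [0.4603, -0.0175, 0.0854]
eef_rot: [0.857, 0.516, 0.005, 0.005]
ft_force: [0.8, 0.8, -0.2]
width: 0.0514
```

Run:
```python
from h import *
st()
```

```text
{'time': 16.8, 'ee_pos': [0.4603, -0.0175, 0.0854], 'eef_rot': [0.8567, 0.5157, 0.0051, 0.0054], 'ft_force': [0.792, 0.8326, -0.1747], 'width': 0.0514, 'joint_positions': [0.7273, 0.2035, -0.8431, 2.0275, 0.1904, 0.9722, -0.6986]}
```

>>> apply_moves(deltas=[{"translation": [-0.003,-0.006,0],"turn": [0.004,0.014,-0.01],"hand": 0.087},{"translation": [-0.001,-0.003,0],"turn": [0,0,0],"hand": 0.087},{"translation": [0,0,0],"turn": [0,0,0],"hand": 0.087},{"translation": [0,0,-0.01],"turn": [0,0,0],"hand": 0.087},{"translation": [0,0,-0.02],"turn": [0,0,0],"hand": 0.087}])

```text
time: 17.3
ee_pos: [0.4601, -0.0276, 0.0601]
eef_rot: [0.86, 0.511, 0.003, 0.003]
ft_force: [0.1, -1.0, 0.1]
width: 0.0855
```

>>> apply_moves(deltas=[{"translation": [0,0,-0.02],"turn": [0,0,0],"hand": 0.087},{"translation": [0,0,-0.01],"turn": [0,0,0],"hand": 0.087},{"translation": [0,0,-0.003],"turn": [0,0,0],"hand": 0.087},{"translation": [0,0,0],"turn": [0,0,0],"hand": 0.087}])

```text
time: 17.7
ee_pos: [0.4598, -0.0273, 0.0245]
eef_rot: [0.859, 0.511, 0.003, 0.003]
ft_force: [-0.5, -0.2, -0.0]
width: 0.0868
```

>>> apply_moves(deltas=[{"translation": [-0.002,0,-0.005],"turn": [0,0,0],"hand": 0.0},{"translation": [0,0,0],"turn": [0,0,0],"hand": 0.0},{"translation": [0,0,0],"turn": [0,0,0],"hand": 0.0},{"translation": [0,0,0],"turn": [0,0,0],"hand": 0.0},{"translation": [0,0,0],"turn": [0,0,0],"hand": 0.0}])

```text
time: 18.2
ee_pos: [0.4589, -0.0274, 0.021]
eef_rot: [0.859, 0.511, 0.004, 0.004]
ft_force: [0.4, 0.3, -1.3]
width: 0.0584
```

>>> apply_moves(deltas=[{"translation": [0,0,0],"turn": [0,0,0],"hand": 0.0},{"translation": [0,0,0],"turn": [0,0,0],"hand": 0.0},{"translation": [0,0,0.005],"turn": [0,0,0],"hand": 0.0}])

```text
time: 18.5
ee_pos: [0.4586, -0.0275, 0.0259]
eef_rot: [0.859, 0.511, 0.004, 0.004]
ft_force: [-0.4, 0.2, -1.0]
width: 0.0586
```

>>> apply_moves(deltas=[{"translation": [0,0,0.02],"turn": [0,0,0],"hand": 0.0},{"translation": [0,0,0.04],"turn": [0,0,0],"hand": 0.0},{"translation": [0,0,0.04],"turn": [0,0,0.05],"hand": 0.0},{"translation": [0,0,0.04],"turn": [0,0,0.1],"hand": 0.0},{"translation": [0,0.01,0.02],"turn": [0,0,0.14],"hand": 0.0}])

```text
time: 19.0
ee_pos: [0.4554, -0.0168, 0.1904]
eef_rot: [0.774, 0.633, 0.002, 0.001]
ft_force: [0.4, 0.1, -1.9]
width: 0.0584
```

>>> apply_moves(deltas=[{"translation": [0.007,0.028,0.005],"turn": [0,0,0.14],"hand": 0.0},{"translation": [0.007,0.028,0.005],"turn": [0,0,0.14],"hand": 0.0},{"translation": [0.007,0.028,0],"turn": [0,0,0.14],"hand": 0.0},{"translation": [0.007,0.028,0],"turn": [0,0,0.14],"hand": 0.0},{"translation": [0.007,0.028,0],"turn": [0,0,0.14],"hand": 0.0}])

```text
time: 19.5
ee_pos: [0.4926, 0.1249, 0.2073]
eef_rot: [0.501, 0.866, 0.004, 0.006]
ft_force: [0.8, -0.5, -0.6]
width: 0.058
```

>>> apply_moves(deltas=[{"translation": [0.007,0.028,0],"turn": [0,0,0.14],"hand": 0.0},{"translation": [0.007,0.028,0],"turn": [0,0,0.14],"hand": 0.0},{"translation": [0.007,0.028,0],"turn": [0,0,0.14],"hand": 0.0},{"translation": [0.007,0.028,0],"turn": [0,0,0.14],"hand": 0.0},{"translation": [0.007,0.028,0],"turn": [0,0,0.14],"hand": 0.0}])

```text
time: 20.0
ee_pos: [0.5285, 0.27, 0.2089]
eef_rot: [0.16, 0.987, 0.006, 0.004]
ft_force: [0.5, -0.3, -1.0]
width: 0.0583
```

>>> apply_moves(deltas=[{"translation": [0.01,0.03,0],"turn": [0,0,0.12],"hand": 0.0},{"translation": [0.01,0.03,0],"turn": [0,0,0.1],"hand": 0.0},{"translation": [0.01,0.03,0],"turn": [0,0,0.03],"hand": 0.0},{"translation": [0.006,0.018,-0.01],"turn": [0,0,0],"hand": 0.0},{"translation": [0,0,-0.02],"turn": [0,0,0],"hand": 0.0}])

```text
time: 20.5
ee_pos: [0.5653, 0.3864, 0.1804]
eef_rot: [0.026, 1.0, 0.008, 0.003]
ft_force: [0.2, -0.1, -1.2]
width: 0.0582
```

Run:
```python
from h import *
st(); print(2*np.arctan2(*np.array(readout.read_state()['eef_rot'])[[1,0]]))
```

```text
{'time': 20.5, 'ee_pos': [0.5653, 0.3864, 0.1804], 'eef_rot': [0.026, 0.9996, 0.0082, 0.0031], 'ft_force': [0.2136, -0.148, -1.2399], 'width': 0.0582, 'joint_positions': [0.0078, 0.724, -1.0749, 1.3297, 0.6251, 1.426, 0.4895]}
3.0895101677797077
```

>>> apply_moves(deltas=[{"translation": [0,0,-0.03],"turn": [-0.016,0.006,0],"hand": 0.0},{"translation": [0,0,-0.03],"turn": [0,0,0],"hand": 0.0},{"translation": [0,0,-0.03],"turn": [0,0,0],"hand": 0.0},{"translation": [0,0,-0.01],"turn": [0,0,0],"hand": 0.0},{"translation": [0,0,0],"turn": [0,0,0],"hand": 0.0}])

```text
time: 21.0
ee_pos: [0.5643, 0.3866, 0.0758]
eef_rot: [0.025, 1.0, -0.001, -0.002]
ft_force: [-0.0, -0.6, -1.0]
width: 0.0585
```

>>> apply_moves(deltas=[{"translation": [0,-0.002,-0.015],"turn": [0,0,0],"hand": 0.0},{"translation": [0,0,-0.01],"turn": [0,0,0],"hand": 0.0},{"translation": [0,0,-0.004],"turn": [0,0,0],"hand": 0.0},{"translation": [0,0,0],"turn": [0,0,0],"hand": 0.0}])

```text
time: 21.4
ee_pos: [0.5659, 0.385, 0.0484]
eef_rot: [0.026, 1.0, 0.001, 0.0]
ft_force: [0.3, 0.2, -1.9]
width: 0.0583
```

>>> apply_moves(deltas=[{"translation": [0,0,-0.004],"turn": [0,0,0],"hand": 0.0},{"translation": [0,0,0],"turn": [0,0,0],"hand": 0.07},{"translation": [0,0,0],"turn": [0,0,0],"hand": 0.07},{"translation": [0,0,0],"turn": [0,0,0],"hand": 0.07}])

```text
time: 21.8
ee_pos: [0.5667, 0.3859, 0.046]
eef_rot: [0.026, 1.0, 0.001, 0.001]
ft_force: [-0.5, -0.3, -0.1]
width: 0.0684
```

>>> apply_moves(deltas=[{"translation": [0,0,0.01],"turn": [0,0,0],"hand": 0.07},{"translation": [0,0,0.03],"turn": [0,0,0],"hand": 0.07},{"translation": [0,0,0.05],"turn": [0,0,0],"hand": 0.07},{"translation": [0,0,0.05],"turn": [0,0,0],"hand": 0.07},{"translation": [0,-0.03,0.02],"turn": [0,0,-0.14],"hand": 0.07}])

```text
time: 22.3
ee_pos: [0.5623, 0.3581, 0.2112]
eef_rot: [0.093, 0.996, 0.002, -0.002]
ft_force: [-0.5, -0.8, 0.7]
width: 0.0701
```

>>> apply_moves(deltas=[{"translation": [0.012,-0.04,0],"turn": [0,0,-0.128],"hand": 0.087},{"translation": [0.012,-0.04,0],"turn": [0,0,-0.128],"hand": 0.087},{"translation": [0.012,-0.04,0],"turn": [0,0,-0.128],"hand": 0.087},{"translation": [0.012,-0.04,0],"turn": [0,0,-0.128],"hand": 0.087},{"translation": [0.012,-0.04,0],"turn": [0,0,-0.128],"hand": 0.087}])

```text
time: 22.8
ee_pos: [0.6215, 0.1579, 0.2231]
eef_rot: [0.409, 0.912, 0.007, 0.004]
ft_force: [1.0, 0.1, 0.3]
width: 0.0866
```

>>> apply_moves(deltas=[{"translation": [0.012,-0.04,0],"turn": [0,0,-0.128],"hand": 0.087},{"translation": [0.012,-0.04,0],"turn": [0,0,-0.128],"hand": 0.087},{"translation": [0.012,-0.04,0],"turn": [0,0,-0.128],"hand": 0.087},{"translation": [0.012,-0.035,0],"turn": [0,0,-0.128],"hand": 0.087},{"translation": [0,-0.01,0],"turn": [0,0,-0.05],"hand": 0.087}])

```text
time: 23.3
ee_pos: [0.6718, -0.0193, 0.2291]
eef_rot: [0.658, 0.753, 0.006, 0.01]
ft_force: [-0.6, -0.1, -0.2]
width: 0.0871
```

Run:
```python
from h import *
st(); print(2*np.arctan2(*np.array(readout.read_state()['eef_rot'])[[1,0]])); snap('wrist','w8',None,1.2)
```

```text
{'time': 23.3, 'ee_pos': [0.6718, -0.0193, 0.2291], 'eef_rot': [0.6583, 0.7527, 0.0057, 0.0096], 'ft_force': [-0.6288, -0.0729, -0.2142], 'width': 0.0871, 'joint_positions': [0.5079, 0.5467, -0.8152, 1.3206, 0.4019, 1.4166, -0.1518]}
1.7044016745086017
```

View pics/w8.png

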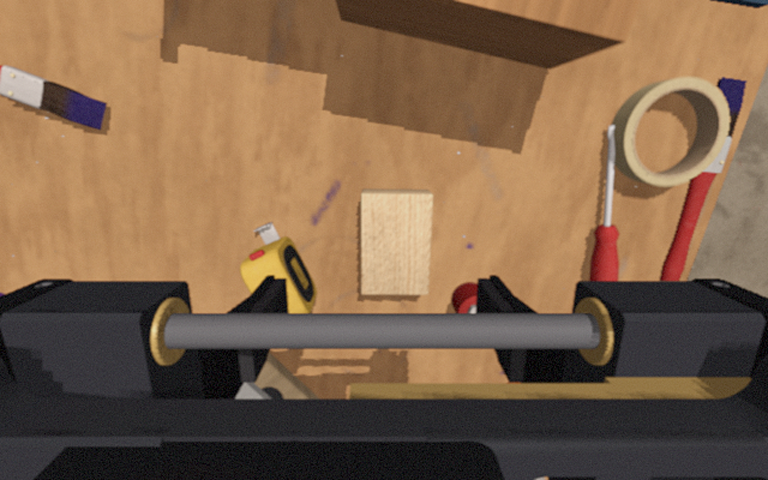

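Run:
```python
from h import *
f=lambda x,y,z:w('w8',(x+.5)/1.2-.5,(y+.5)/1.2-.5,z)[:2]
c=np.array([f(*q,.032) for q in ((361,193),(432,193),(429,296),(361,295))]);print(c,c.mean(0))
d=c[1]-c[0]+c[2]-c[3]; print('a',np.arctan2(d[1],d[0])); d=c[0]-c[3]+c[1]-c[2]; print(np.arctan2(-d[0],d[1]))
# measure: hook & sides
print('meas top z.066:',[f(*q,.066).tolist() for q in ((246,262),(280,240),(315,305))],'hook', f(266,234,.03))
```

```text
[[ 6.553e-01 -6.000e-04]
 [ 7.198e-01  7.900e-03]
 [ 7.342e-01 -9.350e-02]
 [ 6.673e-01 -1.008e-01]] [ 0.69415 -0.04675]
a 0.11966899323254795
0.1302114429643963
meas top z.066: [[0.5648, -0.0674], [0.5924, -0.044], [0.627, -0.1003]] hook [ 0.5714 -0.051 ]
```

>>> apply_moves(deltas=[{"translation": [0.012,-0.012,-0.02],"turn": [0.004,0.022,-0.008],"hand": 0.087},{"translation": [0.008,-0.008,-0.04],"turn": [0,0,0],"hand": 0.087},{"translation": [0,0,-0.04],"turn": [0,0,0],"hand": 0.087},{"translation": [0,0,-0.025],"turn": [0,0,0],"hand": 0.087},{"translation": [0,0,0],"turn": [0,0,0],"hand": 0.087}])

```text
time: 23.85
ee_pos: [0.6927, -0.0349, 0.107]
eef_rot: [0.658, 0.753, 0.003, 0.002]
ft_force: [-0.4, -0.3, 0.4]
width: 0.087
```

Run:
```python
from h import *
st(); print(2*np.arctan2(*np.array(readout.read_state()['eef_rot'])[[1,0]]))
```

```text
{'time': 23.85, 'ee_pos': [0.6927, -0.0349, 0.107], 'eef_rot': [0.6581, 0.7529, 0.0033, 0.0017], 'ft_force': [-0.378, -0.3299, 0.3868], 'width': 0.087, 'joint_positions': [0.4894, 0.6891, -0.7614, 1.3788, 0.4781, 1.2538, -0.1673]}
1.7049845049266033
```

>>> apply_moves(deltas=[{"translation": [0,-0.004,-0.03],"turn": [0,0,-0.01],"hand": 0.087},{"translation": [0,0,-0.025],"turn": [0,0,0],"hand": 0.087},{"translation": [0,0,-0.015],"turn": [0,0,0],"hand": 0.087},{"translation": [0,0,-0.005],"turn": [0,0,0],"hand": 0.087},{"translation": [0,0,0],"turn": [0,0,0],"hand": 0.087}])

```text
time: 24.35
ee_pos: [0.6962, -0.0337, 0.0396]
eef_rot: [0.659, 0.752, 0.007, 0.004]
ft_force: [-0.2, -0.4, 1.3]
width: 0.0869
```

>>> apply_moves(deltas=[{"translation": [-0.002,-0.005,-0.007],"turn": [0,0.014,0],"hand": 0.087},{"translation": [0,-0.001,-0.007],"turn": [0,0,0],"hand": 0.087},{"translation": [0,0,0],"turn": [0,0,0],"hand": 0.04},{"translation": [0,0,0],"turn": [0,0,0],"hand": 0.0},{"translation": [0,0,0],"turn": [0,0,0],"hand": 0.0}])

```text
time: 24.85
ee_pos: [0.6961, -0.0401, 0.0287]
eef_rot: [0.659, 0.752, 0.004, 0.001]
ft_force: [-0.3, 0.2, -1.1]
width: 0.0704
```

>>> apply_moves(deltas=[{"translation": [0,0,0],"turn": [0,0,0],"hand": 0.0},{"translation": [0,0,0],"turn": [0,0,0],"hand": 0.0},{"translation": [0,0,0],"turn": [0,0,0],"hand": 0.0},{"translation": [0,0,0.005],"turn": [0,0,0],"hand": 0.0}])

```text
time: 25.25
ee_pos: [0.6955, -0.04, 0.0333]
eef_rot: [0.659, 0.752, 0.004, 0.0]
ft_force: [-0.7, 0.5, -1.9]
width: 0.0655
```

>>> apply_moves(deltas=[{"translation": [0,0,0.02],"turn": [0,0,0],"hand": 0.0},{"translation": [0,0,0.04],"turn": [0,0,0],"hand": 0.0},{"translation": [0,0,0.05],"turn": [0,0,0],"hand": 0.0},{"translation": [0,0.01,0.05],"turn": [0,0,0.08],"hand": 0.0},{"translation": [-0.01,0.02,0.01],"turn": [0,0,0.13],"hand": 0.0}])

```text
time: 25.75
ee_pos: [0.6833, -0.013, 0.2072]
eef_rot: [0.577, 0.817, 0.001, -0.001]
ft_force: [0.7, 1.2, -2.2]
width: 0.0656
```

>>> apply_moves(deltas=[{"translation": [-0.015,0.026,0],"turn": [0,0,0.138],"hand": 0.0},{"translation": [-0.015,0.026,0],"turn": [0,0,0.138],"hand": 0.0},{"translation": [-0.015,0.026,0],"turn": [0,0,0.138],"hand": 0.0},{"translation": [-0.015,0.026,0],"turn": [0,0,0.138],"hand": 0.0},{"translation": [-0.015,0.026,0],"turn": [0,0,0.138],"hand": 0.0}])

```text
time: 26.25
ee_pos: [0.6073, 0.1205, 0.2138]
eef_rot: [0.254, 0.967, 0.003, 0.003]
ft_force: [0.5, 0.8, -0.9]
width: 0.0653
```

>>> apply_moves(deltas=[{"translation": [-0.014,0.026,0],"turn": [0,0,0.135],"hand": 0.0},{"translation": [-0.014,0.026,0],"turn": [0,0,0.135],"hand": 0.0},{"translation": [-0.014,0.026,0],"turn": [0,0,0.12],"hand": 0.0},{"translation": [-0.01,0.015,-0.01],"turn": [0,0,0.05],"hand": 0.0},{"translation": [0,0,-0.02],"turn": [0,0,0],"hand": 0.0}])

```text
time: 26.75
ee_pos: [0.5508, 0.2223, 0.1877]
eef_rot: [0.023, 1.0, 0.004, 0.005]
ft_force: [1.2, -0.9, -2.1]
width: 0.0661
```

Run:
```python
from h import *
st(); print(2*np.arctan2(*np.array(readout.read_state()['eef_rot'])[[1,0]])); snap('wrist','w9',None,1.2)
```

```text
{'time': 26.75, 'ee_pos': [0.5508, 0.2223, 0.1877], 'eef_rot': [0.0226, 0.9997, 0.0042, 0.0051], 'ft_force': [1.2114, -0.9244, -2.0578], 'width': 0.0661, 'joint_positions': [0.4073, 0.5454, -1.162, 1.5803, 0.5111, 1.3417, 0.7116]}
3.0964559774641534
```

View pics/w9.png

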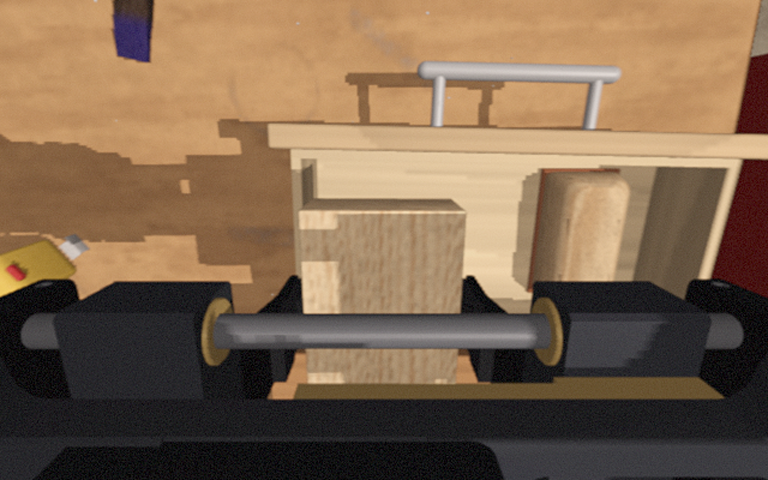

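Run:
```python
from h import *
f=lambda x,y,z:w('w9',(x+.5)/1.2-.5,(y+.5)/1.2-.5,z)[:2]
print('walls inner top',f(303,152,.09),f(727,165,.09),'front inner top',f(500,153,.097))
print('wall at floor left', f(317,195,.022))
print('sander sole',f(541,169,.024),f(620,170,.024),f(530,288,.024))
print('handle',f(421,70,.072),f(618,74,.072))
```

```text
walls inner top [0.4882 0.1769] [0.5087 0.4486] front inner top [0.494  0.2995]
wall at floor left [0.5265 0.1718]
sander sole [0.5134 0.3563] [0.5171 0.4212] [0.6181 0.3539]
handle [0.4412 0.2543] [0.4491 0.3818]
```

>>> apply_moves(deltas=[{"translation": [0,0.008,-0.02],"turn": [-0.008,0.01,0],"hand": 0.0},{"translation": [0,0.001,-0.035],"turn": [0,0,0],"hand": 0.0},{"translation": [0,0,-0.03],"turn": [0,0,0],"hand": 0.0},{"translation": [0,0,-0.01],"turn": [0,0,0],"hand": 0.0},{"translation": [0,0,0],"turn": [0,0,0],"hand": 0.0}])

```text
time: 27.3
ee_pos: [0.5514, 0.2251, 0.0842]
eef_rot: [0.03, 1.0, -0.003, -0.002]
ft_force: [0.3, -0.2, -1.5]
width: 0.0658
```

>>> apply_moves(deltas=[{"translation": [0,0.005,-0.006],"turn": [0.006,-0.003,0],"hand": 0.0},{"translation": [0,0.002,-0.01],"turn": [0,0,0],"hand": 0.0},{"translation": [0,0,-0.01],"turn": [0,0,0],"hand": 0.0},{"translation": [0,0,-0.003],"turn": [0,0,0],"hand": 0.0},{"translation": [0,0,0],"turn": [0,0,0],"hand": 0.0}])

```text
time: 27.8
ee_pos: [0.5537, 0.2328, 0.0566]
eef_rot: [0.031, 1.0, 0.001, 0.001]
ft_force: [-0.0, -0.6, -0.8]
width: 0.0657
```

>>> apply_moves(deltas=[{"translation": [0,0,-0.005],"turn": [0,0,0],"hand": 0.0},{"translation": [0,0,0],"turn": [0,0,0],"hand": 0.074},{"translation": [0,0,0],"turn": [0,0,0],"hand": 0.074},{"translation": [0,0,0],"turn": [0,0,0],"hand": 0.074}])

```text
time: 28.2
ee_pos: [0.5543, 0.2331, 0.0522]
eef_rot: [0.031, 1.0, 0.001, 0.002]
ft_force: [-0.0, 0.0, 0.2]
width: 0.0735
```

>>> apply_moves(deltas=[{"translation": [0,0,0.01],"turn": [0,0,0],"hand": 0.074},{"translation": [0,0,0.03],"turn": [0,0,0],"hand": 0.074},{"translation": [0,0,0.05],"turn": [0,0,0],"hand": 0.07},{"translation": [0,0,0.05],"turn": [0,0,0],"hand": 0.07},{"translation": [0,-0.03,0.02],"turn": [0,0,-0.14],"hand": 0.07}])

```text
time: 28.7
ee_pos: [0.5504, 0.2062, 0.2181]
eef_rot: [0.098, 0.995, 0.002, -0.001]
ft_force: [0.3, -0.5, -0.2]
width: 0.0701
```

>>> apply_moves(deltas=[{"translation": [0.005,-0.045,0],"turn": [0,0,-0.105],"hand": 0.08},{"translation": [0.005,-0.045,0],"turn": [0,0,-0.105],"hand": 0.08},{"translation": [0.005,-0.045,0],"turn": [0,0,-0.105],"hand": 0.08},{"translation": [0.005,-0.045,0],"turn": [0,0,-0.105],"hand": 0.08},{"translation": [0.005,-0.045,0],"turn": [0,0,-0.105],"hand": 0.08}])

```text
time: 29.2
ee_pos: [0.5756, -0.0198, 0.229]
eef_rot: [0.358, 0.934, 0.004, 0.007]
ft_force: [1.5, 0.2, -0.2]
width: 0.0799
```

>>> apply_moves(deltas=[{"translation": [0.003,-0.04,-0.01],"turn": [0,0,-0.105],"hand": 0.08},{"translation": [0,-0.02,-0.02],"turn": [0,0,-0.05],"hand": 0.08},{"translation": [0,0,0],"turn": [0,0,0],"hand": 0.08}])

```text
time: 29.5
ee_pos: [0.5789, -0.0904, 0.2013]
eef_rot: [0.439, 0.899, 0.002, 0.009]
ft_force: [-0.1, -0.4, -0.2]
width: 0.0798
```

Run:
```python
from h import *
st(); print(2*np.arctan2(*np.array(readout.read_state()['eef_rot'])[[1,0]])); snap('wrist','w10',None,1.2)
```

```text
{'time': 29.5, 'ee_pos': [0.5789, -0.0904, 0.2013], 'eef_rot': [0.4386, 0.8986, 0.0023, 0.0093], 'ft_force': [-0.0668, -0.3927, -0.1844], 'width': 0.0798, 'joint_positions': [0.8494, 0.4161, -0.9778, 1.5951, 0.3608, 1.3024, 0.4831]}
2.233503053799569
```

View pics/w10.png

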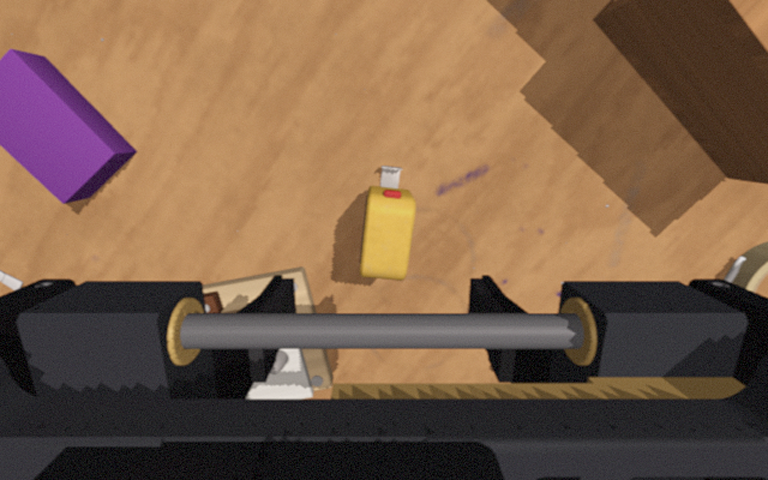

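Run:
```python
from h import *
f=lambda x,y,z:w('w10',(x+.5)/1.2-.5,(y+.5)/1.2-.5,z)[:2]
c=np.array([f(*q,.064) for q in ((369,190),(414,192),(407,279),(363,276))]);print(c,c.mean(0))
d=c[0]-c[3]+c[1]-c[2]; print('phi',np.arctan2(d[1],d[0]),np.linalg.norm(d)/2)
```

```text
[[ 0.5547 -0.0705]
 [ 0.5825 -0.0508]
 [ 0.6228 -0.1089]
 [ 0.5931 -0.1286]] [ 0.588275 -0.0897  ]
phi 2.1661110529846814 0.07017145074743716
```

>>> apply_moves(deltas=[{"translation": [0.007,0,-0.02],"turn": [0.004,0.019,-0.06],"hand": 0.07},{"translation": [0,0,-0.035],"turn": [0,0,0],"hand": 0.07},{"translation": [0,0,-0.04],"turn": [0,0,0],"hand": 0.07},{"translation": [0,0,-0.01],"turn": [0,0,0],"hand": 0.07},{"translation": [0,0,0],"turn": [0,0,0],"hand": 0.07}])

```text
time: 30.05
ee_pos: [0.5907, -0.0782, 0.1044]
eef_rot: [0.458, 0.889, 0.004, 0.005]
ft_force: [0.3, -0.8, 0.6]
width: 0.0704
```

>>> apply_moves(deltas=[{"translation": [-0.002,-0.009,0],"turn": [0,0.01,-0.02],"hand": 0.07},{"translation": [0,-0.004,-0.015],"turn": [0,0,0],"hand": 0.07},{"translation": [0,-0.001,-0.02],"turn": [0,0,0],"hand": 0.07},{"translation": [0,0,-0.02],"turn": [0,0,0],"hand": 0.07},{"translation": [0,0,-0.003],"turn": [0,0,0],"hand": 0.07}])

```text
time: 30.55
ee_pos: [0.593, -0.0937, 0.0516]
eef_rot: [0.467, 0.884, 0.003, 0.005]
ft_force: [-0.7, 1.0, -0.3]
width: 0.0699
```

>>> apply_moves(deltas=[{"translation": [-0.004,0.003,-0.01],"turn": [0,0.008,0],"hand": 0.07},{"translation": [-0.001,0,-0.006],"turn": [0,0,0],"hand": 0.07},{"translation": [0,0,0],"turn": [0,0,0],"hand": 0.0},{"translation": [0,0,0],"turn": [0,0,0],"hand": 0.0},{"translation": [0,0,0],"turn": [0,0,0],"hand": 0.0}])

```text
time: 31.05
ee_pos: [0.5891, -0.091, 0.037]
eef_rot: [0.467, 0.884, 0.001, 0.003]
ft_force: [-0.5, -0.5, 0.9]
width: 0.0533
```

>>> apply_moves(deltas=[{"translation": [0,0,0],"turn": [0,0,0],"hand": 0.0},{"translation": [0,0,0],"turn": [0,0,0],"hand": 0.0},{"translation": [0,0,0],"turn": [0,0,0],"hand": 0.0},{"translation": [0,0,0],"turn": [0,0,0],"hand": 0.0},{"translation": [0,0,0],"turn": [0,0,0],"hand": 0.0}])

```text
time: 31.55
ee_pos: [0.5895, -0.0913, 0.0378]
eef_rot: [0.467, 0.884, 0.001, 0.004]
ft_force: [-0.2, -0.3, -0.1]
width: 0.0373
```

>>> apply_moves(deltas=[{"translation": [0,0,0.02],"turn": [0,0,0],"hand": 0.0},{"translation": [0,0,0.04],"turn": [0,0,0],"hand": 0.0},{"translation": [0,0,0.05],"turn": [0,0,0],"hand": 0.0},{"translation": [0,0.02,0.05],"turn": [0,0,0.05],"hand": 0.0},{"translation": [-0.002,0.04,0.015],"turn": [0,0,0.09],"hand": 0.0}])

```text
time: 32.05
ee_pos: [0.5837, -0.0374, 0.2106]
eef_rot: [0.407, 0.913, -0.001, -0.0]
ft_force: [1.8, 0.4, -2.9]
width: 0.0368
```

>>> apply_moves(deltas=[{"translation": [-0.003,0.045,0],"turn": [0,0,0.1],"hand": 0.0},{"translation": [-0.003,0.045,0],"turn": [0,0,0.1],"hand": 0.0},{"translation": [-0.003,0.045,0],"turn": [0,0,0.1],"hand": 0.0},{"translation": [-0.003,0.045,0],"turn": [0,0,0.1],"hand": 0.0},{"translation": [-0.003,0.045,0],"turn": [0,0,0.1],"hand": 0.0}])

```text
time: 32.55
ee_pos: [0.569, 0.1928, 0.2147]
eef_rot: [0.162, 0.987, -0.001, 0.004]
ft_force: [0.7, -0.2, -2.1]
width: 0.0369
```

>>> apply_moves(deltas=[{"translation": [-0.002,0.045,0],"turn": [0,0,0.12],"hand": 0.0},{"translation": [-0.002,0.035,0],"turn": [0,0,0.1],"hand": 0.0},{"translation": [0,0.022,0],"turn": [0,0,0.03],"hand": 0.0},{"translation": [0,0.006,-0.01],"turn": [0,0,0],"hand": 0.0},{"translation": [0,0,-0.02],"turn": [0,0,0],"hand": 0.0}])

```text
time: 33.05
ee_pos: [0.5608, 0.3136, 0.185]
eef_rot: [0.026, 1.0, 0.002, 0.004]
ft_force: [0.5, -0.7, -3.0]
width: 0.0369
```

Run:
```python
from h import *
st(); print(2*np.arctan2(*np.array(readout.read_state()['eef_rot'])[[1,0]]))
```

```text
{'time': 33.05, 'ee_pos': [0.5608, 0.3136, 0.185], 'eef_rot': [0.0261, 0.9996, 0.0019, 0.0038], 'ft_force': [0.4774, -0.685, -3.0042], 'width': 0.0369, 'joint_positions': [0.1743, 0.649, -1.116, 1.4448, 0.587, 1.3994, 0.5646]}
3.089325546588503
```

>>> apply_moves(deltas=[{"translation": [0.003,-0.003,-0.02],"turn": [-0.004,0.008,0],"hand": 0.0},{"translation": [0,0,-0.035],"turn": [0,0,0],"hand": 0.0},{"translation": [0,0,-0.025],"turn": [0,0,0],"hand": 0.0},{"translation": [0,0,-0.005],"turn": [0,0,0],"hand": 0.0},{"translation": [0,0,0],"turn": [0,0,0],"hand": 0.0}])

```text
time: 33.55
ee_pos: [0.5649, 0.302, 0.0897]
eef_rot: [0.031, 1.0, -0.004, -0.003]
ft_force: [-0.6, -0.2, -1.4]
width: 0.0366
```

>>> apply_moves(deltas=[{"translation": [0,0.006,0.002],"turn": [0.008,-0.006,0],"hand": 0.0},{"translation": [0,0.002,0],"turn": [0,0,0],"hand": 0.0},{"translation": [0,0,-0.004],"turn": [0,0,0],"hand": 0.0}])

```text
time: 33.85
ee_pos: [0.5668, 0.3105, 0.0909]
eef_rot: [0.032, 0.999, 0.001, 0.001]
ft_force: [0.2, 0.5, -1.7]
width: 0.0369
```

>>> apply_moves(deltas=[{"translation": [0,0,-0.008],"turn": [0,0,0],"hand": 0.0},{"translation": [0,-0.001,-0.01],"turn": [0,0,0],"hand": 0.0},{"translation": [0,0,-0.007],"turn": [0,0,0],"hand": 0.0},{"translation": [0,0,-0.003],"turn": [0,0,0],"hand": 0.0}])

```text
time: 34.25
ee_pos: [0.5671, 0.3098, 0.0615]
eef_rot: [0.032, 0.999, 0.001, 0.002]
ft_force: [-0.9, -0.8, -1.7]
width: 0.0368
```

>>> apply_moves(deltas=[{"translation": [0,0,-0.001],"turn": [0,0,0],"hand": 0.0},{"translation": [0,0,0],"turn": [0,0,0],"hand": 0.046},{"translation": [0,0,0],"turn": [0,0,0],"hand": 0.046},{"translation": [0,0,0],"turn": [0,0,0],"hand": 0.046},{"translation": [0,0,0.01],"turn": [0,0,0],"hand": 0.046}])

```text
time: 34.75
ee_pos: [0.5668, 0.3097, 0.07]
eef_rot: [0.032, 0.999, 0.001, 0.002]
ft_force: [0.1, -0.5, -0.2]
width: 0.0459
```

>>> apply_moves(deltas=[{"translation": [0,0,0.03],"turn": [0,0,0],"hand": 0.046},{"translation": [0,0,0.05],"turn": [0,0,0],"hand": 0.046},{"translation": [-0.02,0,0.05],"turn": [0,0,0],"hand": 0.0},{"translation": [-0.04,0,0.02],"turn": [0,0,0],"hand": 0.0},{"translation": [-0.04,0,0],"turn": [0,0,0],"hand": 0.0}])

```text
time: 35.25
ee_pos: [0.4687, 0.3098, 0.2256]
eef_rot: [0.034, 0.999, 0.003, 0.002]
ft_force: [-0.8, 1.2, 0.0]
width: 0.0295
```

Run:
```python
from h import *
st(); snap('wrist','w11',None,1); snap('top','t11')
a=np.load('pics/w11.npz')['im'];b=np.load('pics/t11.npz')['im'][90:310,110:510]
b=cv2.resize(b,(640,352)); cv2.imwrite('pics/c11.png',cv2.resize(np.vstack([a[:290],b]),None,fx=.93,fy=.93))
```

```text
{'time': 35.25, 'ee_pos': [0.4687, 0.3098, 0.2256], 'eef_rot': [0.0343, 0.9994, 0.0032, 0.0025], 'ft_force': [-0.7632, 1.1546, 0.0302], 'width': 0.0295, 'joint_positions': [0.3077, 0.4618, -1.2458, 1.6089, 0.4442, 1.3855, 0.5154]}
```

View pics/c11.png

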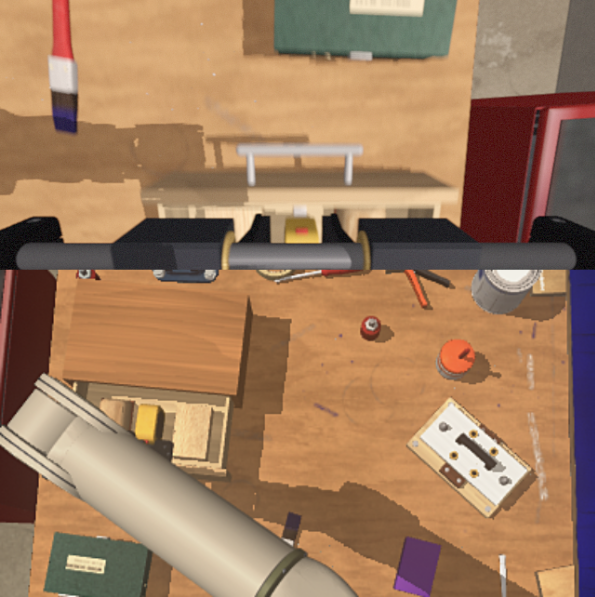

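>>> apply_moves(deltas=[{"translation": [-0.025,0.002,0],"turn": [0,0,0],"hand": 0.0},{"translation": [-0.025,0.002,0],"turn": [0,0,0],"hand": 0.0},{"translation": [-0.01,0.002,-0.03],"turn": [0,0,0],"hand": 0.0},{"translation": [0,0,-0.04],"turn": [0,0,0],"hand": 0.0},{"translation": [0,0,-0.02],"turn": [0,0,0],"hand": 0.0}])

```text
time: 35.85
ee_pos: [0.4046, 0.3179, 0.1384]
eef_rot: [0.031, 0.999, 0.002, 0.008]
ft_force: [0.1, -0.1, -0.2]
width: 0.0008
```

Run:
```python
from h import *
st()
f=lambda x,y,z:w('w11',x/.93,y/.93,z)[:2]
print('handle',f(238,149,.072),f(362,150,.072))
```

```text
{'time': 35.85, 'ee_pos': [0.4046, 0.3179, 0.1384], 'eef_rot': [0.0312, 0.9995, 0.0024, 0.008], 'ft_force': [0.0522, -0.0646, -0.1565], 'width': 0.0008, 'joint_positions': [0.298, 0.4334, -1.2529, 1.8386, 0.4566, 1.1842, 0.4061]}
handle [0.4379 0.2542] [0.4478 0.3819]
```

>>> apply_moves(deltas=[{"translation": [0,0,-0.025],"turn": [0,0.012,0],"hand": 0.0},{"translation": [0,0,-0.025],"turn": [0,0,0],"hand": 0.0},{"translation": [0,0,-0.015],"turn": [0,0,0],"hand": 0.0},{"translation": [0,0,-0.003],"turn": [0,0,0],"hand": 0.0},{"translation": [0,0,0],"turn": [0,0,0],"hand": 0.0}])

```text
time: 36.35
ee_pos: [0.4051, 0.318, 0.0686]
eef_rot: [0.031, 1.0, 0.002, 0.002]
ft_force: [0.4, 0.3, 0.5]
width: 0.0002
```

Push.

>>> apply_moves(deltas=[{"translation": [0.01,-0.0005,-0.003],"turn": [0,0,0],"hand": 0.0},{"translation": [0.012,-0.0005,0],"turn": [0,0,0],"hand": 0.0},{"translation": [0.015,-0.001,0],"turn": [0,0,0],"hand": 0.0},{"translation": [0.015,-0.001,0],"turn": [0,0,0],"hand": 0.0},{"translation": [0.015,-0.001,0],"turn": [0,0,0],"hand": 0.0}])

```text
time: 36.85
ee_pos: [0.4773, 0.3145, 0.0689]
eef_rot: [0.03, 1.0, 0.002, 0.004]
ft_force: [-2.0, 0.1, -0.8]
width: 0.0005
```

>>> apply_moves(deltas=[{"translation": [0.015,-0.001,0],"turn": [0,0,0],"hand": 0.0},{"translation": [0.015,-0.001,0],"turn": [0,0,0],"hand": 0.0},{"translation": [0.015,-0.001,0],"turn": [0,0,0],"hand": 0.0},{"translation": [0.012,-0.001,0],"turn": [0,0,0],"hand": 0.0}])

```text
time: 37.25
ee_pos: [0.5412, 0.3094, 0.0703]
eef_rot: [0.032, 0.999, 0.003, 0.004]
ft_force: [-1.7, 0.3, -1.0]
width: 0.0006
```

>>> apply_moves(deltas=[{"translation": [0.01,-0.001,-0.002],"turn": [0,0,0],"hand": 0.0},{"translation": [0.008,-0.001,0],"turn": [0,0,0],"hand": 0.0},{"translation": [0.006,0,0],"turn": [0,0,0],"hand": 0.0},{"translation": [0.005,0,0],"turn": [0,0,0],"hand": 0.0}])

```text
time: 37.65
ee_pos: [0.5628, 0.3072, 0.0683]
eef_rot: [0.031, 1.0, -0.001, -0.007]
ft_force: [-27.8, -8.6, 19.6]
width: 0.0006
```

>>> apply_moves(deltas=[{"translation": [0.001,0,0],"turn": [0,0,0],"hand": 0.0},{"translation": [-0.02,0,0],"turn": [0,0,0],"hand": 0.0},{"translation": [-0.04,0,0.01],"turn": [0,0,0],"hand": 0.0},{"translation": [-0.03,-0.02,0.04],"turn": [0,0,0],"hand": 0.0},{"translation": [0,-0.04,0.03],"turn": [0,0,0],"hand": 0.0}])

```text
time: 38.15
ee_pos: [0.4694, 0.2506, 0.1451]
eef_rot: [0.027, 1.0, -0.001, -0.011]
ft_force: [1.8, 0.7, 1.1]
width: 0.0006
```

>>> apply_moves(deltas=[{"translation": [-0.01,-0.045,0.02],"turn": [0,0,0],"hand": 0.0},{"translation": [-0.01,-0.045,0.02],"turn": [0,0,0],"hand": 0.0},{"translation": [0,-0.045,0],"turn": [0,0,0],"hand": 0.0},{"translation": [0,-0.045,0],"turn": [0,0,0],"hand": 0.0},{"translation": [0,0,0],"turn": [0,0,0],"hand": 0.0}])

```text
time: 38.65
ee_pos: [0.4556, 0.0717, 0.1854]
eef_rot: [0.031, 1.0, -0.003, -0.007]
ft_force: [0.9, 0.3, -1.0]
width: 0.0002
```

Run:
```python
from h import *
st(); snap('top','t12'); snap('scene','s12')
g={n:np.load('pics/%s.npz'%n)['im'].astype(float) for n in('top0','t5','t12')}
# whiteness: gray (low saturation) bright bar, per column between y=.28 and .335
for n,im in g.items():
    res=[]
    for y in np.arange(.285,.335,.005):
        prof=[]
        xs=np.arange(.40,.64,.0005)
        for x in xs:
            u,v=px(n,[x,y,.072]); p=cv2.getRectSubPix(im.astype(np.float32),(1,1),(float(u),float(v)))[0,0]
            prof.append(255-(p.max()-p.min())*3)
        prof=np.clip(np.array(prof),0,None); m=prof>prof.max()*.6; i=prof.argmax()
        s=slice(max(0,i-20),i+20); res.append((xs[s]*prof[s]).sum()/prof[s].sum())
    print(n,np.round(res,4),np.median(res).round(4))
```

```text
{'time': 38.65, 'ee_pos': [0.4556, 0.0717, 0.1854], 'eef_rot': [0.0306, 0.9995, -0.0034, -0.0069], 'ft_force': [0.9443, 0.2519, -1.0115], 'width': 0.0002, 'joint_positions': [1.0331, 0.2383, -1.3953, 1.8828, 0.2493, 1.2419, 1.0667]}
top0 [0.5652 0.5652 0.566  0.5675 0.5673 0.5678 0.5685 0.5688 0.5691 0.5694
 0.5691] 0.5678
t5 [0.4426 0.4421 0.4429 0.443  0.4432 0.4448 0.4448 0.4454 0.4461 0.446
 0.4464] 0.4448
t12 [0.5765 0.5762 0.5776 0.5787 0.5785 0.579  0.5798 0.5797 0.5802 0.5805
 0.5803] 0.579
```

Run:
```python
from h import *
for n in('top0','t12'):
    im=np.load('pics/%s.npz'%n)['im'].astype(np.float32)
    for y in (.25,.36):
        print(n,y,[int(cv2.getRectSubPix(im,(1,1),tuple(map(float,px(n,[x,y,.097]))))[0,0].mean()) for x in np.arange(.585,.645,.002)])
```

```text
top0 0.25 [206, 211, 221, 219, 203, 103, 72, 105, 177, 172, 169, 167, 170, 170, 167, 160, 173, 155, 123, 124, 85, 74, 109, 131, 136, 129, 124, 122, 123, 133, 132]
top0 0.36 [85, 89, 89, 78, 72, 74, 76, 78, 79, 74, 78, 125, 189, 179, 176, 176, 178, 188, 195, 194, 163, 133, 114, 114, 86, 84, 126, 128, 124, 122, 126]
t12 0.25 [212, 212, 221, 221, 220, 234, 230, 242, 227, 181, 126, 71, 77, 146, 184, 172, 171, 173, 178, 181, 102, 68, 109, 133, 138, 131, 126, 124, 125, 136, 135]
t12 0.36 [131, 146, 145, 143, 122, 79, 85, 86, 82, 75, 75, 76, 77, 81, 78, 77, 84, 150, 187, 179, 179, 181, 184, 184, 107, 76, 127, 129, 127, 124, 128]
```

```bash
python3 -c "
from h import *
st(); print(order.close_job())"
```

```text
{'time': 38.75, 'ee_pos': [0.4551, 0.078, 0.1858], 'eef_rot': [0.0267, 0.9996, -0.0022, -0.0066], 'ft_force': [-1.1456, 0.7574, -0.8706], 'width': 0.0001, 'joint_positions': [1.0231, 0.2401, -1.3984, 1.882, 0.2491, 1.2415, 1.0616]}
the job is handed in; nothing more can be done
None
```

The job is done and handed in at about 39 s of the 208 s allowed; closing it reported no verdict. I pulled the drawer to its stop (47 N) and lowered the template over both pins until it seated (about 12 N). All three loose parts were on the bench, so I put the sanding block, the offcut and the tape measure in the drawer. I then pushed the drawer in until it met a hard stop (28 N).

**Last checks**
- **Template and contents:** the top view taken just before pushing showed the template on the jig and all three parts inside the drawer. The jar and the hole saw stood where they were. Nothing went near the template afterwards.
- **Drawer shut:** after the push, brightness profiles from the top camera show no gap left between the drawer front and the unit.
- **Arm:** it ended clear of everything, with the measured force near zero.

**What failed or disagreed**
- **Sanding block:** the first grasp failed because I lifted before the fingers had closed. The block stayed on the bench, and a second grasp worked.
- **Drawer travel:** the handle travel read from the top camera was about 134 mm. The arm's own position gave about 138 to 140 mm from the released drawer, which had slipped back 2 to 3 mm from its stop. I put this down to camera scale, because the hard stop and the missing gap both say shut.
- **Pictures:** I had used all 16 views, so the final state after the push was checked by numbers only.

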